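# Tip rejected nuts through the scrap bin's flap

### The arm

A 6-joint arm with a two-finger parallel gripper is mounted at the origin on the work surface. World frame = base frame: x ahead of the robot, y to its left, z up, the work surface at z = 0. Lengths are in m, angles in rad, forces in N, time in s.
With the tool pointing down it reaches from about 0.375 to 0.9 m from the base axis. Payload 3.1 kg.
Tool frame: the origin (TCP) lies on the centre line of the jaws, within the pads' length; the fingertips stand robot.finger_overhang ahead of it and the grasp point (between the pads) lies 2 mm behind it (robot.finger_overhang is the distance from the TCP to the fingertips, in m); z points along the fingers, y is the direction in which the jaws open and shut (so a half turn about z gives the same grasp; the last joint's range is limited). The gripper opens to 87 mm and grips with 3 to 60 N. Pads are 19 mm wide; open, the fingers measure 117 mm over their backs; the gripper's body (75 mm by 190 mm) begins 51 mm behind the grasp point.
Start: joints at [-1.395, 0.527, 1.433, -0, 1.181, -0.178], TCP at [0.217, -0.586, 0.24] pointing down, gripper open.
Joint ranges: [-3.08, 3.08], [-0.75, 2.2], [0.22, 2.44], [-1.43, 4.57], [0, 2.65], [-2.85, 2.85]. Speed limits (rad/s): [2.79, 2.79, 3.14, 3.14, 3.14, 3.14].

### API

Orientations are given as a unit quaternion [x, y, z, w].
In Python, from rig import robot gives the robot as it stands. The module is installed in compiled form; this text tells all that it offers.
- The arm moves only by the tool step_arm, never from a script. Its arguments are lists of equal length, an entry for each row: "slide": the shift along the tool's x, y, z in mm, a list of three; "twist": the turn about the tool's z in degrees. A call has 1 to 20 rows; each row shifts and turns the commanded pose from where the row before left it, along the tool's axes as they then stand; what a row does not reach is not made up. A row lasts 1/12 s, in which the tool goes at most 41.7 mm and 7.16 degrees, less where a joint would pass 70% of its speed; a pose out of reach is approached as far as the arm can. A call is refused whole if a number of a shift passes 41.7 or a number of a turn 7.16, either way. A call with a gripper value outside its range is refused whole. "jaw" is the finger opening in mm, from 0 to 87, set as the call begins (left out, the last holds). The fingers move at their own pace and stop on an object; "force" is the grip in N (left out, the last holds). Time passes only in rows, so rows that do not move let the fingers close. It gives the time, the measured TCP pose, the force and the opening at its end, in the units of the state.
- robot.get_obs(): the state, without advancing time (a new reading comes with each control period).
- robot.camera(name): name is "side" or "top" or "wrist"; returns a dict with "color" (384x512x3 uint8, blue, green, red), "depth" (384x512 float32, m along the optical axis (not along the pixel's ray), 0 where there is no reading), "camera_matrix" (3x3 intrinsics, pixels), "k1" (the pictures are not rectified: a ray, as slopes to the right and down, at radius r is drawn at 1 + k1 r^2 times it, then the intrinsics apply), "origin" and "orientation" of the camera in the world. Camera axes: x right, y down, z forward; pixel columns grow to the right and rows downward; lengths in m; the calibration is good to about 2 mm. A picture is of the moment at which its call begins.
- robot.hand_in(): hands the job in, once; it reports no verdict.
The state is a dict: "time": time; "q": joint angles; "joint_velocities": joint speeds; "joint_torque": joint torques, N m; "position": TCP position; "tool_rot": TCP orientation; "ft_force": force on the tool from outside, world axes, zero at the start; "moment": the same for the moment, N m; "grip_width": finger opening in m.
Only numpy, scipy, OpenCV 4.12 (cv2) and the standard library are available. Lean on these libraries where they do the work, as an engineer would, in place of code of your own. Each camera call takes 0.05 s, during which the arm holds its last target.

### The job

Three rejected nuts lie in the orange hand scoop: without spilling any, push the flap of the blue scrap bin's grey hood inward with the scoop's front lip and tip all three nuts into the bin; the hood slides up and down on the bin, so find out first by sight or touch how high it stands. Then take the scoop out so that the flap springs shut, and set the scoop back upright in the middle of the black rubber mat, leaving the jar, the green tray and the screwdriver where they are.

Things in the scene. Friction and masses are not known exactly. Their poses are not given: they have to be found in the camera images.
- scoop: Orange open-fronted scoop, black handle, 0.16 kg. Origin: centre line, on its flat underside; x to the open front lip, z up. 70 mm wide (64 inside), back wall at x = -65 mm, flat 3 mm floor to x = +37, then a 50 mm ramp rising at 18 degrees to the lip at x = +85. Side walls 34 mm high (28 on the ramp). Nuts slide out from about 35 to 40 degrees nose down; 50 or more empties it.
- scoop_grip (a point): Middle of the handle, at x = -20, y = 0, z = 72 mm in the scoop's frame. A straight bar along x, 14 mm wide (y), 20 mm high (z = 62 to 82), from x = -65 to +18 mm, on a post at the back wall, free at its front end, open below. Pinch its +y and -y sides, firmly (about 40 N), or the scoop turns about the finger line.
- scoop_nose (a point): Middle of the scoop's front lip, on the underside of the ramp's end: x = +84.6, y = 0, z = 15.5 mm in the scoop's frame.
- scoop_in (a point): Centre of the scoop's inner floor: x = -10, z = 3 mm in the scoop's frame.
- nut0: Hexagon steel nut, oiled (slippery), 24 mm across flats, 13 mm thick, 34 g; origin: centre of its underside. Starts lying in the scoop.
- nut1: Same as nut0.
- nut2: Same as nut0.
- scrap_bin: Blue open bin, fixed, x = -90 to +110 mm, y = -85 to +85, walls 5 mm thick, 100 mm high; a grey hood with the flap (see flap) slides over it. Origin: underside, on the centre line; the flap side faces its own -x, z up. The hood is clamped h = 0 to 80 mm above its lowest setting, differently each time; h is NOT reported: see it, or feel the hood's flat top, which lies at z = 155 mm + h.
- flap (a joint): Steel flap filling the opening of the hood's slope, 90 mm wide, 61 mm from hinge to free edge (red stripe). 0 = shut, flush; grows as the lower edge swings inward, to 1.3 rad; never outward. Hinge along y at the slope's upper end (x -41, z 148 + h mm in the bin's frame). A spring shuts it: about 1 N at the free edge starts it, about 2 N holds it at 1 rad.
- bin_inside (a point): Centre of the bin's inner floor (bin frame x = +10, z = 5 mm). Hood, in the bin's frame: x = -94 to +115 mm, y = -90 to +90; its front slopes back at 47 degrees above level from (x -90, z 100 + h) to (x -39, z 155 + h); behind x = -39 its top is flat at z = 155 + h. The opening in the slope is 94 mm wide (y +-47); its lower edge is at (x -85, z 105 + h). The hood's clamp stands 50 N.
- mat: Black rubber mat 220 x 160 x 3 mm, fixed on the bench; origin: centre of its underside, x along its length. The scoop starts on it.
- jar: Bystander: jar with a red lid, 64 mm across, 90 mm high, loose; origin: centre of its underside.
- green_tray: Bystander: open green tray 100 x 130 x 55 mm, loose; origin: centre of its underside.
- screwdriver: Bystander: screwdriver lying on the bench, loose.
Not all that is in view belongs to the job. Several things have the shape of the scoop; the one meant has the colours described above.

How it is judged:
By the outcome, as a careful person would: the job done as asked, in the order asked, and still so for the second after the job is handed in, with the robot touching nothing.
It also fails if it takes over 72 s, if anything falls off the work surface, if the arm or the gripper's body presses on something with over 40 N, if the wrist force passes 120 N, or if a joint passes its speed limit or range.

## Working session

There is one attempt and no reset: what is moved stays moved. The work goes in short steps, Python scripts to look and compute and a tool call to move; the robot and the scene stay as the last step left them, time stands still between calls to the robot, and variables do not carry over. Pictures are saved under pics/ and viewed, and the job is handed in when it is done.

Besides the shell and the picture viewer there is one more tool, called after "Emit:" as name(argument=value, ...), one argument or row to a line, values as JSON. step_arm: Moves the arm, as the interface text tells. Its arguments: {"type":"object","properties":{"slide":{"type":"array","items":{"type":"array","items":{"type":"number"}}},"twist":{"type":"array","items":{"type":"number"}},"jaw":{"type":"number"},"force":{"type":"number"}},"required":["slide","twist"]}

```bash
ls; mkdir -p pics
cat > h.py <<'E'
import numpy as np, cv2
from scipy.spatial.transform import Rotation as R
from rig import robot
def snap(n,tag):
    c=robot.camera(n); cv2.imwrite(f'pics/{tag}.png',c['color'])
    np.savez(f'pics/{tag}.npz',**{k:np.asarray(v) for k,v in c.items()}); return c
def load(tag): return dict(np.load(f'pics/{tag}.npz'))
def Rm(c):
    o=np.asarray(c['orientation'],float)
    return o if o.shape==(3,3) else R.from_quat(o).as_matrix()
def ray(c,uv):
    K=np.asarray(c['camera_matrix']);k=float(c['k1'])
    uv=np.atleast_2d(np.asarray(uv,float))
    d=np.array([k,0,0,0,0.])
    p=cv2.undistortPoints(uv.reshape(-1,1,2),K,d).reshape(-1,2)
    return np.c_[p,np.ones(len(p))]
def pt(c,uv,depth=None):
    uv=np.atleast_2d(uv); r=ray(c,uv)
    if depth is None: depth=c['depth'][uv[:,1].astype(int),uv[:,0].astype(int)]
    return (r*np.asarray(depth).reshape(-1,1))@Rm(c).T+np.asarray(c['origin'])
def plane(c,uv,z):
    r=ray(c,uv)@Rm(c).T; o=np.asarray(c['origin'])
    return o+r*((z-o[2])/r[:,2])[:,None]
def cloud(c):
    h,w=c['depth'].shape; u,v=np.meshgrid(np.arange(w),np.arange(h))
    return pt(c,np.c_[u.ravel(),v.ravel()]).reshape(h,w,3)
def st():
    o=robot.get_obs(); np.set_printoptions(precision=4,suppress=True)
    for k in ['time','q','position','tool_rot','ft_force','moment','grip_width']: print(k,np.asarray(o[k]))
    print(R.from_quat(o['tool_rot']).as_matrix())
E
python3 - <<'E'
from h import *
for n in ['side','top','wrist']:
    c=snap(n,n+'0'); print(n,c['origin'],Rm(c).tolist(),c['k1'],np.asarray(c['camera_matrix']).tolist())
st(); print(robot.finger_overhang)
E
```

```text
pics
side [ 0.41731264 -0.93283351  0.72286635] [[0.9976749535112353, -0.01506268011847469, 0.0664665540253372], [-0.0640920156443942, -0.5389506693928072, 0.8398954634308272], [0.023171117085572054, -0.8422026428530688, -0.5386629815611177]] -0.13263204488041147 [[428.26710669561936, 0.0, 253.7260878896599], [0.0, 428.26710669561936, 193.67925877872995], [0.0, 0.0, 1.0]]
top [ 0.34175744 -0.00883459  1.09112524] [[0.022248998516302215, -0.986607210472815, 0.16158958601367934], [-0.9997402603289256, -0.02115769966315198, 0.008471341240678582], [-0.004939022420858724, -0.16173609364645405, -0.9868216870689008]] -0.00019701251287859904 [[364.1490199215415, 0.0, 253.113186008377], [0.0, 364.1490199215415, 190.44425340322417], [0.0, 0.0, 1.0]]
wrist [ 0.29634772 -0.55647994  0.38430589] [[0.34511673529672154, -0.8941901863480589, -0.2851637243005436], [-0.9385585488306211, -0.32929103771113893, -0.10332116385368521], [-0.0015130879324740387, 0.303300714014895, -0.9528936915747547]] -0.006742835284094295 [[300.82600815358853, 0.0, 257.2828632293565], [0.0, 300.82600815358853, 190.44224547139336], [0.0, 0.0, 1.0]]
time 0.15
q [-1.3955  0.5283  1.4336  0.      1.1814 -0.1785]
position [ 0.2165 -0.5858  0.2388]
tool_rot [ 0.9844  0.176   0.     -0.0008]
ft_force [-0.3222 -0.6736 -0.5265]
moment [ 0.0032 -0.0382 -0.005 ]
grip_width 0.08710164749428197
[[ 0.9381  0.3465 -0.0003]
 [ 0.3465 -0.9381  0.0017]
 [ 0.0003 -0.0017 -1.    ]]
0.017
```

View pics/side0.png

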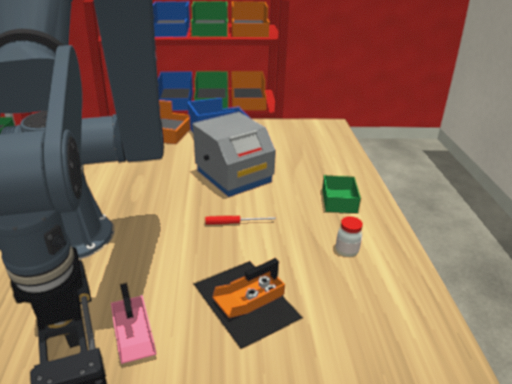

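View pics/top0.png

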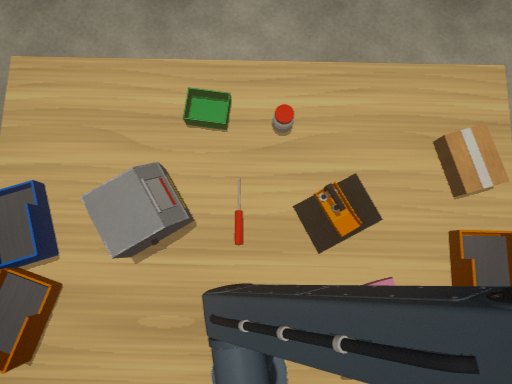

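View pics/wrist0.png

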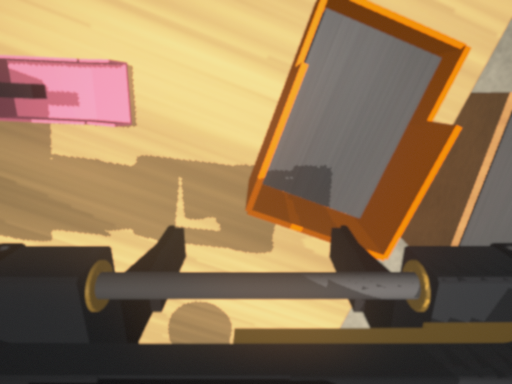

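The side view shows the orange scoop with three nuts on the black mat at (248,295). The pink scoop at (133,330) is a decoy, and the orange storage bins at (175,125) in side and at (20,320) and (480,260) in top are not the scoop. The bin with the grey hood is at (235,150) side and (140,210) top. Next I'll check close crops.

Run:
```python
from h import *
t=cv2.imread('pics/top0.png'); s=cv2.imread('pics/side0.png')
a=cv2.resize(t[165:260,285:390],None,fx=5,fy=5,interpolation=cv2.INTER_CUBIC)
b=cv2.resize(s[250:350,185:305],None,fx=5,fy=5,interpolation=cv2.INTER_CUBIC)
cv2.imwrite('pics/ca.png',a);cv2.imwrite('pics/cb.png',b)
a=cv2.resize(t[155:265,75:200],None,fx=5,fy=5,interpolation=cv2.INTER_CUBIC)
b=cv2.resize(s[95:205,180:290],None,fx=5,fy=5,interpolation=cv2.INTER_CUBIC)
cv2.imwrite('pics/cc.png',a);cv2.imwrite('pics/cd.png',b)
```

```text
(no output)
```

View pics/ca.png

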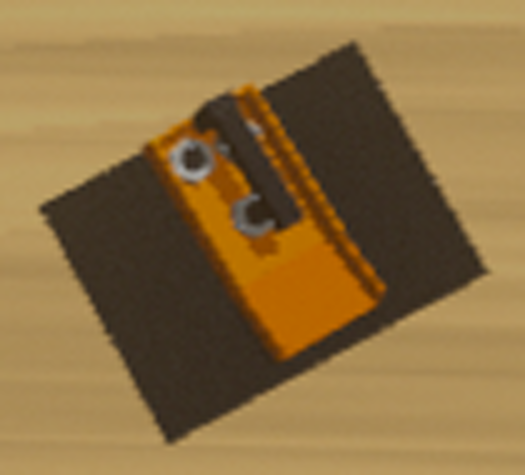

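View pics/cb.png

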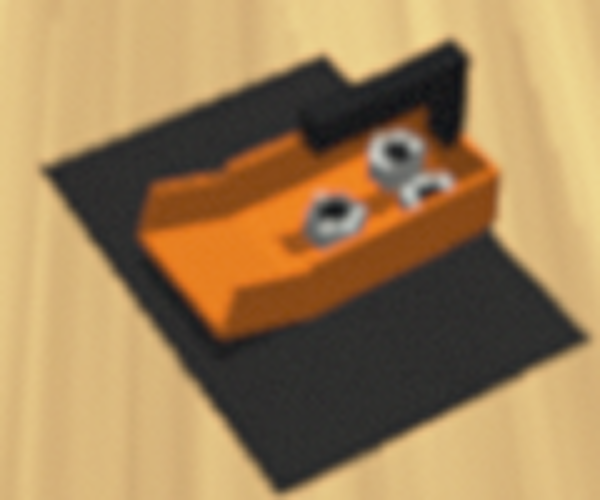

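View pics/cc.png

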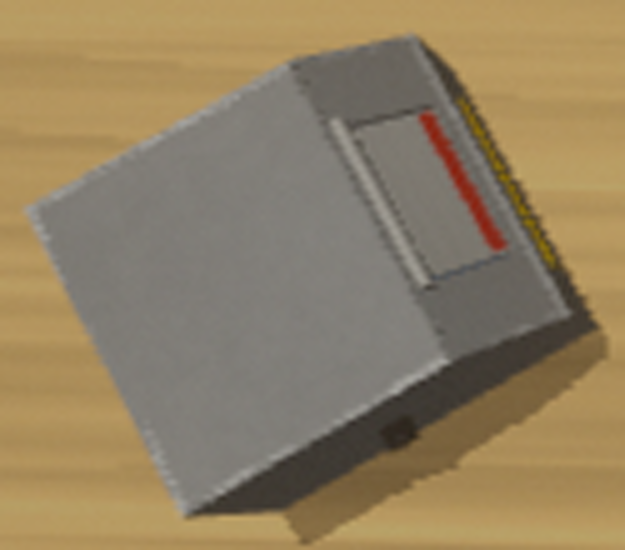

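View pics/cd.png

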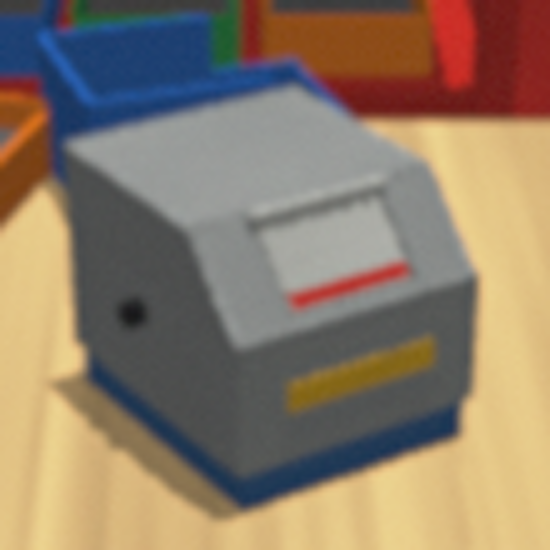

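The crops confirm the scoop: orange, black handle, three nuts, lip pointing to the lower right in top. The hood is part-raised. Now measuring.

Run:
```python
from h import *
np.set_printoptions(precision=4,suppress=True)
for n in ['top','side']:
    c=load(n+'0'); P=cloud(c); 
    print(n,'depth ok',np.mean(c['depth']>0))
    # bench height
    px=(300,80) if n=='top' else (300,300)
    print('bench',pt(c,[(300,150) if n=='top' else (320,330)]))
    ori=(cv2.cvtColor(c['color'],cv2.COLOR_BGR2HSV))
    reg=(P[...,1]>0.05)&(P[...,1]<0.6)&(P[...,0]>0.2)&(P[...,0]<0.75)&(P[...,2]>0.12)&(P[...,2]<0.3)&(c['depth']>0)
    z=P[reg][:,2]; hi=np.percentile(z,98); print('top z',np.histogram(z,bins=np.arange(.12,.3,.01))[0])
    m=reg&(P[...,2]>np.median(z[z>hi-.02])-.006)&(P[...,2]<.26)
    ys=P[m]; print(len(ys),ys.mean(0),np.median(ys[:,2]))
    r=cv2.minAreaRect(ys[:,:2].astype(np.float32)*1000);print(r,cv2.boxPoints(r))
c=load('top0')
# corner rays in top crop
def tc(p,ox,oy): return [(x/5+ox-.4,y/5+oy-.4) for x,y in p]
mat=tc([(355,42),(488,270),(170,443),(40,208)],285,165)
M=plane(c,mat,.003);print('mat',M,M.mean(0),np.linalg.norm(np.diff(M,axis=0),axis=1))
d=M[1]-M[0]; 
hd=tc([(203,112),(228,95),(302,213),(272,230)],285,165)
H=plane(c,hd,.085);print('handle',H,H.mean(0))
for z in(.2,.21,.22):
  T=plane(c,tc([(28,212),(292,64),(447,358),(187,515)],75,155),z);print('hood',z,T,T.mean(0),np.linalg.norm(np.diff(T,axis=0),axis=1))
```

```text
top depth ok 0.9960276285807291
bench [[ 0.6515 -0.1421 -0.0047]]
top z [ 308  334  307  345  361 4317    1    0    0    0    0    0    1    5
    5   11   20]
4509 [0.4315 0.3253 0.1731] 0.1730327520613476
((355.467529296875, 257.7144775390625), (409.67578125, 187.42337036132812), 41.170066833496094) [[139.5839 193.4128]
 [262.9641  52.3282]
 [571.3511 322.0162]
 [447.971  463.1008]]
side depth ok 0.9959259033203125
bench [[ 0.6128 -0.347   0.0007]]
top z [ 328  308  304  295  284 1191    0    0    0    0    0    0    0    0
    0    0    0]
1256 [0.4323 0.3152 0.1738] 0.17412161689525374
((432.1727294921875, 327.3638916015625), (184.11386108398438, 169.45053100585938), 31.265981674194336) [[309.5121 352.0056]
 [397.4589 207.1649]
 [554.8334 302.7221]
 [466.8866 447.5629]]
mat [[ 0.5805 -0.3106  0.003 ]
 [ 0.4431 -0.3866  0.003 ]
 [ 0.337  -0.1963  0.003 ]
 [ 0.4745 -0.1192  0.003 ]] [ 0.4588 -0.2532  0.003 ] [0.1571 0.2179 0.1576]
handle [[ 0.5206 -0.2019  0.085 ]
 [ 0.5306 -0.216   0.085 ]
 [ 0.4649 -0.2562  0.085 ]
 [ 0.455  -0.2394  0.085 ]] [ 0.4928 -0.2284  0.085 ]
hood 0.2 [[0.462  0.4269 0.2   ]
 [0.5398 0.3015 0.2   ]
 [0.3945 0.2145 0.2   ]
 [0.3163 0.3354 0.2   ]] [0.4282 0.3196 0.2   ] [0.1475 0.1694 0.144 ]
hood 0.21 [[0.4607 0.422  0.21  ]
 [0.5376 0.2981 0.21  ]
 [0.3939 0.212  0.21  ]
 [0.3166 0.3315 0.21  ]] [0.4272 0.3159 0.21  ] [0.1459 0.1675 0.1423]
hood 0.22 [[0.4593 0.4171 0.22  ]
 [0.5354 0.2946 0.22  ]
 [0.3933 0.2095 0.22  ]
 [0.3169 0.3277 0.22  ]] [0.4262 0.3122 0.22  ] [0.1442 0.1656 0.1407]
```

Run:
```python
from h import *
np.set_printoptions(precision=4,suppress=True)
for n in ['top','side']:
    c=load(n+'0'); P=cloud(c); hsv=cv2.cvtColor(c['color'],cv2.COLOR_BGR2HSV)
    for x,y in [(.55,.2),(.62,.35),(.3,.1),(.45,.1),(.6,-.2),(.5,-.4),(.65,-.05)]:
        m=(abs(P[...,0]-x)<.02)&(abs(P[...,1]-y)<.02)&(abs(P[...,2])<.02); print(n,x,y,np.median(P[m][:,2]),m.sum())
    m=(P[...,2]>.165)&(P[...,2]<.182)&(abs(P[...,0]-.43)<.15)&(abs(P[...,1]-.32)<.15)
    m&=cv2.erode(m.astype(np.uint8),np.ones((3,3)))>0
    q=P[m]; A=np.c_[q[:,:2]-[.43,.32],np.ones(len(q))]; print('plane',np.linalg.lstsq(A,q[:,2],rcond=None)[0],len(q))
c=load('top0')
def tc(p,ox,oy): return [(x/5+ox-.4,y/5+oy-.4) for x,y in p]
T=plane(c,tc([(28,212),(292,64),(447,358),(187,515)],75,155),.174);print('hood',T,T.mean(0),np.linalg.norm(np.roll(T,-1,0)-T,axis=1))
e=(T[2]+T[1]-T[0]-T[3])/2; f=T[2]-T[1]; print('axis -x yaw',np.degrees(np.arctan2(e[1],e[0])),np.degrees(np.arctan2(f[1],f[0])))
c=load('side0')
def sc(p): return [(x/5+180-.4,y/5+95-.4) for x,y in p]
S=plane(c,sc([(68,148),(295,85),(428,160),(188,230)]),.174);print('hood side',S,S.mean(0),np.linalg.norm(np.roll(S,-1,0)-S,axis=1))
# blue skirt / hood front-bottom line in side: hood lower edge
B=plane(c,sc([(243,508),(462,435)]),0.0);print('bin bottom front',B)
# slope bottom edge
L=plane(c,sc([(240,350),(475,275)]),0.119);print('slope low edge',L)
# scoop in side
def sm(p): return [(x/5+185-.4,y/5+250-.4) for x,y in p]
H=plane(c,sm([(303,112),(325,125),(467,58),(447,40)]),.085);print('handle side',H,H.mean(0))
F=plane(c,sm([(137,238),(220,338)]),.0185);print('lip',F,F.mean(0))
m=plane(c,sm([(322,55),(588,338),(280,492),(42,170)]),.003);print('mat side',m,m.mean(0))
B=plane(c,sm([(497,172)]),.037);print('back corner',B)
```

```text
top 0.55 0.2 -0.0007775627319178691 168
top 0.62 0.35 -0.0006898628945288809 162
top 0.3 0.1 -0.0008295252390559948 193
top 0.45 0.1 -0.001224918493888838 177
top 0.6 -0.2 -0.000857438209557082 162
top 0.5 -0.4 -0.0012573024081661277 174
top 0.65 -0.05 -0.0008203512219718823 156
plane [ 0.0019 -0.0019  0.1731] 4040
side 0.55 0.2 0.000312191497298997 87
side 0.62 0.35 0.0005884357276821905 70
side 0.3 0.1 -0.00018224131721855663 104
side 0.45 0.1 0.0001311644258269462 107
side 0.6 -0.2 -0.00014979327070763215 183
side 0.5 -0.4 -0.00025937658481201 318
side 0.65 -0.05 0.00013411801032781057 139
plane [ 0.0062 -0.0094  0.174 ] 1053
hood [[0.4655 0.4396 0.174 ]
 [0.5456 0.3106 0.174 ]
 [0.396  0.2211 0.174 ]
 [0.3156 0.3455 0.174 ]] [0.4307 0.3292 0.174 ] [0.1519 0.1743 0.1482 0.1771]
axis -x yaw -57.64825054179024 -149.09268313967507
hood side [[0.3183 0.3387 0.174 ]
 [0.4667 0.4435 0.174 ]
 [0.5467 0.3158 0.174 ]
 [0.3959 0.2159 0.174 ]] [0.4319 0.3285 0.174 ] [0.1817 0.1507 0.1809 0.1453]
bin bottom front [[0.4264 0.182  0.    ]
 [0.5713 0.2661 0.    ]]
slope low edge [[0.4255 0.1683 0.119 ]
 [0.5737 0.2628 0.119 ]]
handle side [[ 0.4575 -0.2505  0.085 ]
 [ 0.4666 -0.259   0.085 ]
 [ 0.5323 -0.2186  0.085 ]
 [ 0.5246 -0.2061  0.085 ]] [ 0.4952 -0.2336  0.085 ]
lip [[ 0.384  -0.2584  0.0185]
 [ 0.4199 -0.3176  0.0185]] [ 0.4019 -0.288   0.0185]
mat side [[ 0.4742 -0.1216  0.003 ]
 [ 0.5797 -0.3115  0.003 ]
 [ 0.4426 -0.3863  0.003 ]
 [ 0.3379 -0.1984  0.003 ]] [ 0.4586 -0.2545  0.003 ]
back corner [[ 0.546  -0.2421  0.037 ]]
```

Measured from the two views, which agree to a few mm:
- **Hood:** top at about 0.174 m, so h ≈ 19 mm.
- **Bin:** origin near (0.4505, 0.297), with +x at yaw ≈ 122.5°.
- **Scoop:** origin near (0.475, -0.245), yaw ≈ -150°.
- **Mat:** centre at (0.4587, -0.2535).

The tool can't pitch. I'll grip toward the rear of the handle, hold firmly to carry, then use a lighter grip inside the opening so the scoop turns about the finger line. First I'll hover over the handle.

Emit:
step_arm(
  slide=[
    [0,0,0],
    [0,0,0],
    [27.7,-10.3,3],
    [27.7,-10.3,3],
    [27.7,-10.3,3],
    [27.7,-10.3,3],
    [27.7,-10.3,3],
    [27.7,-10.3,3],
    [27.7,-10.3,3],
    [27.7,-10.3,3],
    [27.7,-10.3,3],
    [27.7,-10.3,3],
    [27.7,-10.3,3],
    [27.7,-10.3,3],
    [27.7,-10.3,3],
    [27.7,-10.3,3],
    [27.7,-10.3,3],
    [27.7,-10.3,3],
  ],
  twist=[-5,-5,0,0,0,0,0,0,0,0,0,0,0,0,0,0,0,0],
  jaw=50,
)

```text
time: 1.65
position: [0.5169, -0.2192, 0.1912]
tool_rot: [0.965, 0.261, -0.0, -0.0]
ft_force: [-0.2, -1.0, 0.6]
grip_width: 0.0501
```

Run:
```python
from h import *
st(); c=snap('wrist','w1')
```

```text
time 1.65
q [-0.6     0.5047  1.6427 -0.      0.9947  0.4424]
position [ 0.5169 -0.2192  0.1912]
tool_rot [ 0.9653  0.2611 -0.0002 -0.0002]
ft_force [-0.1564 -0.9796  0.6026]
moment [-0.0273 -0.0438 -0.0531]
grip_width 0.050056663078211355
[[ 0.8636  0.5041 -0.0004]
 [ 0.5041 -0.8636  0.0003]
 [-0.0002 -0.0005 -1.    ]]
```

View pics/w1.png

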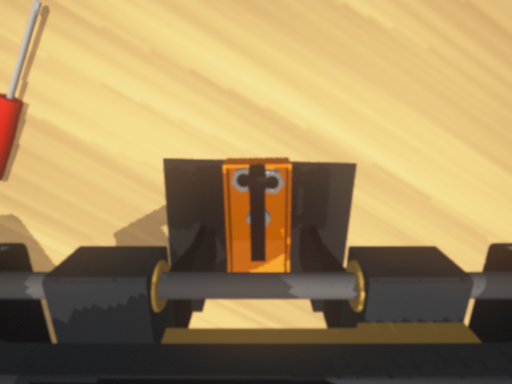

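The wrist view shows the handle at columns 251-266, rows 163-260, nearly vertical in the image, with nuts at (243,181), (276,181) and (259,217). Measuring the handle axis.

Run:
```python
from h import *
np.set_printoptions(precision=4,suppress=True)
c=load('w1'); im=c['color']
P=cloud(c); m=(P[...,2]>.078)&(P[...,2]<.095)&(abs(P[...,0]-.49)<.08)&(abs(P[...,1]+.23)<.08)
q=P[m]; print(len(q),np.median(q[:,2]))
v,u=np.nonzero(m); print(u.min(),u.max(),v.min(),v.max())
ctr=q.mean(0); w,V=np.linalg.eigh(np.cov((q[:,:2]-ctr[:2]).T)); d=V[:,1]; 
if d[0]>0:d=-d
t=(q[:,:2]-ctr[:2])@d; print('ctr',ctr,'yaw',np.degrees(np.arctan2(d[1],d[0])),t.min(),t.max())
end=ctr[:2]+d*t.max(); bk=ctr[:2]+d*t.min(); print('front',end,'back',bk)
o=robot.get_obs();T=R.from_quat(o['tool_rot']).as_matrix()
for x in(-.048,):
    g=end+d*(x-.018); print('target',g,'tool delta mm',1000*T.T@(np.r_[g,.073]-o['position']))
# mat corners
for n,uv in [('mat',[(165,158),(355,163)])]: print(plane(c,uv,.003))
```

```text
1399 0.0853011682144093
248 266 175 261
ctr [ 0.4995 -0.2297  0.0852] yaw -149.0599193567867 -0.038369016678471785 0.04597923975013546
front [ 0.4601 -0.2533] back [ 0.5324 -0.21  ]
target [ 0.5167 -0.2194] tool delta mm [ -5.1074   2.6531 117.7311]
[[ 0.4794 -0.1209  0.003 ]
 [ 0.5823 -0.3093  0.003 ]]
```

Run:
```python
from h import *
o=robot.get_obs();T=R.from_quat(o['tool_rot']).as_matrix();print(o['time'],o['position'],o['joint_velocities'])
print(1000*T.T@(np.array([.5167,-.2194,.073])-o['position']))
```

```text
1.7 [ 0.51951926 -0.21495156  0.19075292] [-0.05934293 -0.0164174   0.02694077 -0.04447465  0.01044691 -0.11876412]
[ -5.07660017   2.66362517 117.7311342 ]
```

Emit:
step_arm(
  slide=[
    [-5,2.5,20],
    [0,0,20],
    [0,0,20],
    [0,0,0],
    [0,0,0],
  ],
  twist=[0,0,0,0,0],
)

```text
time: 2.12
position: [0.5124, -0.2248, 0.1306]
tool_rot: [0.965, 0.261, -0.001, -0.001]
ft_force: [-0.5, -0.2, 0.0]
grip_width: 0.05
```

```bash
cat >> h.py <<'E'
def to(g):
    o=robot.get_obs();T=R.from_quat(o['tool_rot']).as_matrix();print(o['time'],np.round(o['position'],4),'yawx',np.degrees(np.arctan2(T[1,0],T[0,0])).round(2),'delta',np.round(1000*T.T@(np.array(g)-o['position']),1),'F',np.round(o['ft_force'],1),'w',o['grip_width'].__round__(4))
E
python3 - <<'E'
from h import *
to([.5167,-.2199,.073]); snap('wrist','w2'); 
c=load('w2');P=cloud(c); m=(P[...,2]>.078)&(P[...,2]<.095)&(abs(P[...,0]-.49)<.08)&(abs(P[...,1]+.23)<.08)
q=P[m]; ctr=q.mean(0); w,V=np.linalg.eigh(np.cov((q[:,:2]-ctr[:2]).T)); d=V[:,1]; d=d*-np.sign(d[0]); t=(q[:,:2]-ctr[:2])@d
print(ctr,np.degrees(np.arctan2(d[1],d[0])),t.min(),t.max(),ctr[:2]+d*t.max(),ctr[:2]+d*(t.max()-.066))
E
```

```text
2.1167 [ 0.5124 -0.2248  0.1306] yawx 30.27 delta [ 6.2 -1.9 57.6] F [-0.5 -0.2  0. ] w 0.05
[ 0.50804953 -0.22423586  0.08519514] -149.04028526625575 -0.028245736742829618 0.03454385128605286 [ 0.47842717 -0.24200643] [ 0.5350241  -0.20805371]
```

View pics/w2.png

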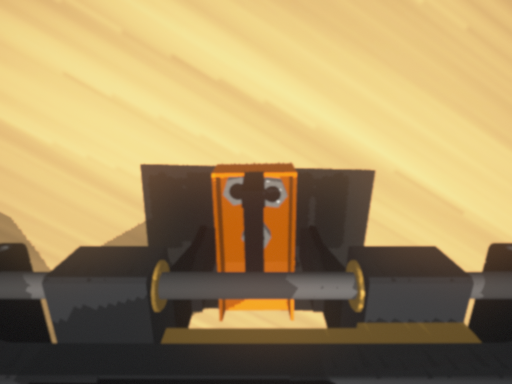

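The picture shows the handle at column 254 between the open fingers, and the nuts in the rear of the scoop. Descending and gripping near x ≈ -48.

Emit:
step_arm(
  slide=[
    [6.5,-2.3,15],
    [0,0,15],
    [0,0,15],
    [0,0,12],
    [0,0,0],
    [0,0,0],
    [0,0,0],
  ],
  twist=[0,0,0,0,0,0,0],
)

```text
time: 2.75
position: [0.5186, -0.2206, 0.076]
tool_rot: [0.965, 0.261, 0.001, 0.001]
ft_force: [0.3, 0.5, 0.6]
grip_width: 0.0497
```

Emit:
step_arm(
  slide=[
    [0,0,0],
    [0,0,0],
    [0,0,0],
    [0,0,0],
    [0,0,0],
  ],
  twist=[0,0,0,0,0],
  jaw=0,
  force=60,
)

```text
time: 3.17
position: [0.5177, -0.22, 0.0748]
tool_rot: [0.965, 0.261, 0.0, 0.0]
ft_force: [0.2, 0.4, 0.4]
grip_width: 0.0242
```

Emit:
step_arm(
  slide=[
    [0,0,-3],
    [0,0,-3],
    [0,0,0],
    [0,0,0],
  ],
  twist=[0,0,0,0],
)

```text
time: 3.5
position: [0.5176, -0.2199, 0.0806]
tool_rot: [0.965, 0.261, 0.0, 0.0]
ft_force: [0.6, -0.1, -2.6]
grip_width: 0.0148
```

Run:
```python
from h import *
to([.517,-.219,.073]); c=snap('side','s3')
cv2.imwrite('pics/s3c.png',cv2.resize(c['color'][230:350,170:310],None,fx=5,fy=5,interpolation=cv2.INTER_CUBIC))
```

```text
3.5 [ 0.5176 -0.2199  0.0806] yawx 30.27 delta [-0.1 -1.1  7.6] F [ 0.6 -0.1 -2.6] w 0.0148
```

View pics/s3c.png

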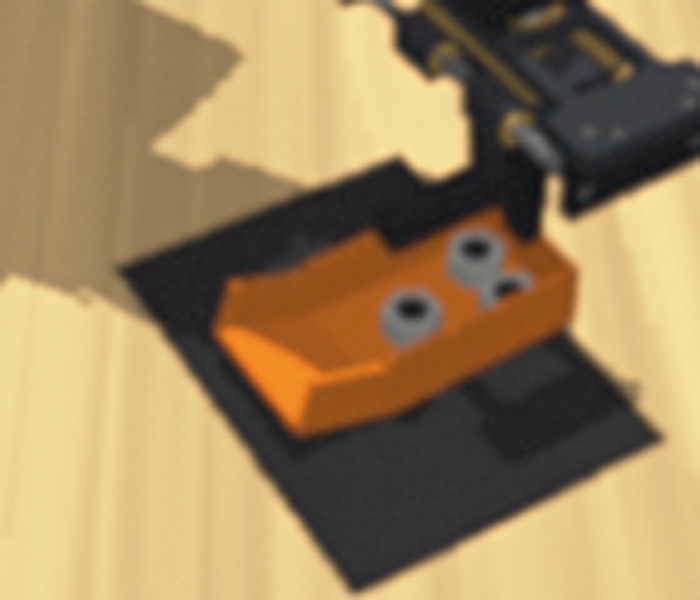

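Held: -2.6 N is the full weight, and the nuts are in place. Lift a bit more and measure the pitch.

Emit:
step_arm(
  slide=[
    [0,0,-3],
    [0,0,-5],
    [0,0,-5],
    [0,0,-3],
    [0,0,0],
    [0,0,0],
  ],
  twist=[0,0,0,0,0,0],
)

```text
time: 4.05
position: [0.5179, -0.2201, 0.097]
tool_rot: [0.965, 0.261, 0.0, 0.0]
ft_force: [-0.1, 0.0, -2.5]
grip_width: 0.015
```

```bash
cat >> h.py <<'E'
def orange(c,lo=0.0,hi=.5,near=None,rad=.2):
    hsv=cv2.cvtColor(c['color'],cv2.COLOR_BGR2HSV); P=cloud(c)
    m=(hsv[...,0]>5)&(hsv[...,0]<18)&(hsv[...,1]>190)&(c['depth']>0)
    if near is not None: m&=np.linalg.norm(P[...,:2]-np.array(near),axis=2)<rad
    m&=(P[...,2]>lo)&(P[...,2]<hi)
    return m,P
def pitch(c,near,d,lo=.0,hi=.5):
    # wall profile in the vertical plane along d (scoop x axis); low envelope = underside
    m,P=orange(c,lo,hi,near); q=P[m]; d=np.array(d)/np.linalg.norm(d)
    s=(q[:,:2]-np.array(near))@d; l=(q[:,:2]-np.array(near))@np.array([-d[1],d[0]])
    return s,l,q[:,2],m
E
python3 - <<'E'
from h import *
np.set_printoptions(precision=4,suppress=True)
to([.517,-.219,.073]); c=snap('side','s4')
o=robot.get_obs(); g=o['position'][:2]; print(o['moment'])
s,l,z,m=pitch(c,g,[-.8636,-.5041]); print(len(s))
for a in np.arange(-.03,.15,.01):
    k=(abs(s-a)<.005)
    if k.sum()>3: print(round(a,3),k.sum(),'outer side z min/max',np.percentile(z[k],[2,98]),'l',l[k].min(),l[k].max())
cv2.imwrite('pics/s4c.png',cv2.resize(c['color'][220:340,170:310],None,fx=5,fy=5,interpolation=cv2.INTER_CUBIC))
E
```

```text
4.05 [ 0.5179 -0.2201  0.097 ] yawx 30.27 delta [-0.2 -1.4 24. ] F [-0.1  0.  -2.5] w 0.015
[ 0.0561 -0.127  -0.0483]
1546
-0.01 97 outer side z min/max [0.0261 0.0551] l -0.03287436793961593 0.037511953559064934
0.0 38 outer side z min/max [0.0243 0.0573] l -0.03261340051358694 0.03674667775928873
0.01 48 outer side z min/max [0.0219 0.0549] l -0.033419043954551496 0.037246164257050726
0.02 95 outer side z min/max [0.0208 0.054 ] l -0.03394827995344531 0.0369177209504839
0.03 81 outer side z min/max [0.0212 0.0541] l -0.034041595989712424 0.03649522459910619
0.04 70 outer side z min/max [0.0222 0.0558] l -0.033853663870308935 0.03713260585645424
0.05 85 outer side z min/max [0.022  0.0551] l -0.03452687290951691 0.035911741144500235
0.06 107 outer side z min/max [0.0213 0.0554] l -0.03490754469928643 0.03653013853151746
0.07 132 outer side z min/max [0.0215 0.0833] l -0.035241426209925944 0.036448050893583044
0.08 140 outer side z min/max [0.0219 0.0535] l -0.03541103401441086 0.03577224508148471
0.09 122 outer side z min/max [0.0226 0.0551] l -0.03559112887556445 0.036250574941761676
0.1 130 outer side z min/max [0.027  0.0559] l -0.03504662281515095 0.035638965078320727
0.11 132 outer side z min/max [0.0291 0.0593] l -0.0738888049550742 0.036625318818807345
0.12 162 outer side z min/max [0.0025 0.0608] l -0.062016459572020496 0.036705726810446815
0.13 104 outer side z min/max [0.0354 0.0577] l -0.03433247065656308 0.036521413798203915
```

View pics/s4c.png

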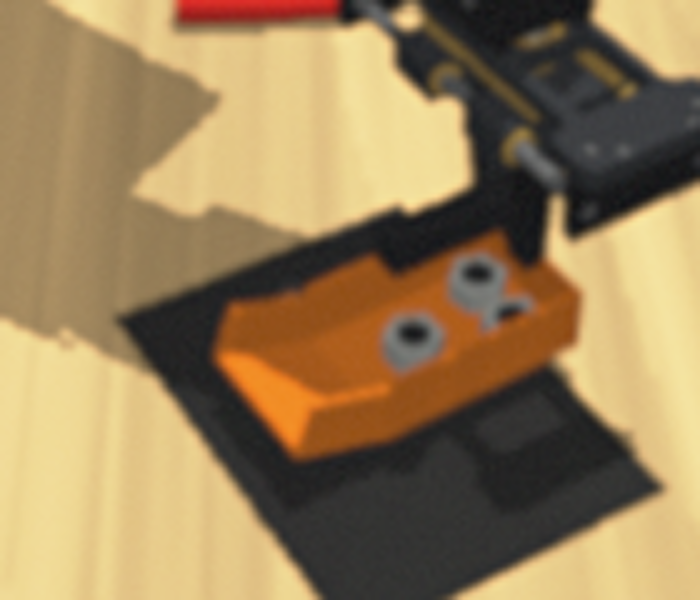

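Level and firm at 60 N. The grip is at scoop x ≈ -48.5, with the TCP 75 mm above the underside. Next I'll refine the flap pose from the red stripe in both opening views.

Run:
```python
from h import *
np.set_printoptions(precision=4,suppress=True)
C=[]
for n in ['top0','side0']:
    c=load(n); hsv=cv2.cvtColor(c['color'],cv2.COLOR_BGR2HSV); P=cloud(c)
    m=((hsv[...,0]<6)|(hsv[...,0]>172))&(hsv[...,1]>120)&(P[...,2]>.09)&(P[...,2]<.2)&(abs(P[...,0]-.48)<.1)&(abs(P[...,1]-.25)<.1)
    v,u=np.nonzero(m); q=P[m]; print(n,len(q),u.mean(),v.mean(),'depth mean',q.mean(0))
    X=plane(c,np.c_[u,v],.128); w,V=np.linalg.eigh(np.cov(X[:,:2].T)); d=V[:,1]; d*=np.sign(d[0]);t=(X[:,:2]-X[:,:2].mean(0))@d
    print('plane',X.mean(0),np.degrees(np.arctan2(d[1],d[0])),t.min(),t.max(), 'mid',X[:,:2].mean(0)+d*(t.min()+t.max())/2)
    r=(ray(c,[(u.mean(),v.mean())])@Rm(c).T)[0]; C.append((np.asarray(c['origin']),r/np.linalg.norm(r)))
(o1,a),(o2,b)=C; A=np.c_[a,-b]; s=np.linalg.lstsq(A,o2-o1,rcond=None)[0]; print('tri',o1+a*s[0],o2+b*s[1])
# hood vertical front and slope by depth, in assumed bin frame
yaw=np.radians(122.5);uu=np.array([np.cos(yaw),np.sin(yaw)]);O=np.array([.4505,.297]);vv=np.array([-uu[1],uu[0]])
for n in ['top0','side0']:
    c=load(n);P=cloud(c);X=(P[...,:2]-O)@uu;Y=(P[...,:2]-O)@vv;Z=P[...,2]
    m=(Z>.122)&(Z<.165)&(X>-.1)&(X<-.035)&(abs(Y)<.08)&(abs(Y)>.052)
    A=np.c_[X[m],Y[m],np.ones(m.sum())]; k=np.linalg.lstsq(A,Z[m],rcond=None)[0]; print(n,'slope z=',k,m.sum(),'z at x=-.085,-.041',k[2]-.085*k[0],k[2]-.041*k[0])
    m=(Z>.16)&(Z<.185)&(X>-.02)&(X<.1)&(abs(Y)<.12); print('Y extents',np.percentile(Y[m],[1,99]),'Z',np.median(Z[m]))
```

```text
top0 85 167.08235294117648 191.30588235294118 depth mean [0.4919 0.2297 0.13  ]
plane [0.4923 0.2301 0.128 ] 31.898538327424347 -0.04105206051624841 0.04410790801749526 mid [0.4936 0.231 ]
side0 54 249.59259259259258 151.61111111111111 depth mean [0.4934 0.2304 0.1292]
plane [0.4935 0.2328 0.128 ] 32.28579827876476 -0.03975587618152831 0.04107934948427309 mid [0.4941 0.2331]
tri [0.492  0.2298 0.1293] [0.4932 0.2298 0.1295]
top0 slope z= [ 1.0417 -0.0173  0.2131] 373 z at x=-.085,-.041 0.12450955797873133 0.1703426348395546
Y extents [-0.0893  0.0884] Z 0.17299444672526532
side0 slope z= [ 1.0176 -0.0097  0.2105] 298 z at x=-.085,-.041 0.1240330444337474 0.16880803505252678
Y extents [-0.0896  0.0905] Z 0.1742060906503622
```

Stripe midpoint at (0.4932, 0.2302), slope height 0.124 at x=-85, yaw 122.2°: all consistent with h ≈ 19 mm. Next: lift, carry, then turn.

Emit:
step_arm(
  slide=[
    [0,0,-5],
    [0,0,-10],
    [0,0,-15],
    [0,0,-18],
    [0,0,-18],
    [0,0,-18],
    [0,0,-15],
    [0,0,-8],
    [3,-3,-4],
    [6,-7,0],
    [9,-10,0],
    [12,-13,0],
    [13,-15,0],
    [13,-15,0],
    [13,-15,0],
    [13,-15,0],
    [13,-15,0],
    [13,-15,0],
    [13,-15,0],
    [13,-15,0],
  ],
  twist=[0,0,0,0,0,0,0,0,0,0,0,0,0,0,0,0,0,0,0,0],
)

```text
time: 5.77
position: [0.5551, -0.0175, 0.2061]
tool_rot: [0.965, 0.262, -0.001, -0.001]
ft_force: [-0.1, -0.4, -2.3]
grip_width: 0.0152
```

Emit:
step_arm(
  slide=[
    [13,-15,0],
    [13,-15,0],
    [13,-15,0],
    [12,-13,0],
    [10,-10,0],
    [8,-9,0],
    [5,-6,0],
    [3,-3,0],
    [0,0,0],
    [0,0,0],
  ],
  twist=[0,0,0,0,0,0,0,0,1,3],
)

```text
time: 6.6
position: [0.5793, 0.0925, 0.2074]
tool_rot: [0.974, 0.226, -0.0, 0.0]
ft_force: [0.1, -0.2, -2.5]
grip_width: 0.015
```

Run:
```python
from h import *
to([.5803,.0909,.203]); c=snap('side','s5'); print(robot.get_obs()['q'])
```

```text
6.6 [0.5793 0.0925 0.2074] yawx 26.15 delta [0.2 1.9 4.4] F [ 0.1 -0.2 -2.5] w 0.015
[-3.22244532e-02  5.14458384e-01  1.56413820e+00 -4.95046577e-04
  1.06339461e+00  1.08563806e+00]
```

View pics/s5.png

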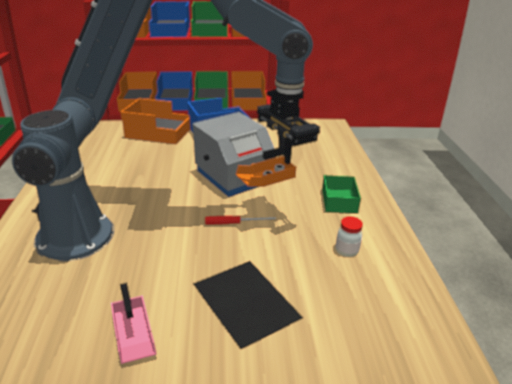

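The side view shows the scoop level at (265,172), still full and in front of the hood; nothing else has moved. Next: turn about 84° to face the flap.

Emit:
step_arm(
  slide=[
    [0,0,4],
    [0,0,0],
    [0,0,0],
    [0,0,0],
    [0,0,0],
    [0,0,0],
    [0,0,0],
    [0,0,0],
    [0,0,0],
    [0,0,0],
    [0,0,0],
    [0,0,0],
    [0,0,0],
    [0,0,0],
    [0,0,0],
    [0,0,0],
    [0,0,0],
    [0,0,0],
    [0,0,0],
  ],
  twist=[4,5,6,6,6,6,6,6,6,6,6,6,5,5,3,2,0,0,0],
)

```text
time: 8.23
position: [0.5794, 0.0923, 0.2036]
tool_rot: [0.876, -0.483, -0.0, 0.0]
ft_force: [-0.6, 0.2, -1.8]
grip_width: 0.0149
```

```bash
cat >> h.py <<'E'
O=np.array([.4505,.297]);_y=np.radians(122.2);U=np.array([np.cos(_y),np.sin(_y)]);Vv=np.array([-U[1],U[0]])
def binf():
    o=robot.get_obs();p=o['position'];T=R.from_quat(o['tool_rot']).as_matrix();f=o['ft_force'];F=[f[:2]@U,f[:2]@Vv,f[2]]
    print('t',round(float(o['time']),2),'bin x,y,z',np.round(1000*np.r_[(p[:2]-O)@U,(p[:2]-O)@Vv,p[2]],1),'yaw scoop',np.degrees(np.arctan2(-T[1,0],-T[0,0])).round(2),'F',np.round(F,2),'My',np.round(np.r_[o['moment'][:2]@Vv],3),'w',round(float(o['grip_width']),4),'q6',round(float(o['q'][5]),3))
def prof(c):
    m,P=orange(c,.09,.4); X=(P[...,:2]-O)@U;Y=(P[...,:2]-O)@Vv
    m&=(X<.0)&(X>-.35)&(abs(Y)<.06); return X[m]*1000,Y[m]*1000,P[...,2][m]*1000
def view(c,tag,x0,x1,y0,y1,f=5): cv2.imwrite(f'pics/{tag}.png',cv2.resize(c['color'][y0:y1,x0:x1],None,fx=f,fy=f,interpolation=cv2.INTER_CUBIC))
E
python3 - <<'E'
from h import *
np.set_printoptions(precision=1,suppress=True)
binf(); c=snap('side','s6'); view(c,'s6c',190,320,90,200)
X,Y,Z=prof(c); print(len(X),np.percentile(Y,[2,98]),X.max(),X.min())
for a in range(-310,-90,15):
    k=abs(X-a)<5
    if k.sum()>3: print(a,k.sum(),np.percentile(Z[k],[3,97]),np.percentile(Y[k],[2,98]))
E
```

```text
t 8.23 bin x,y,z [-241.9    0.   203.6] yaw scoop 122.28 F [ 0.5  0.4 -1.8] My [0.] w 0.0149 q6 2.546
719 [-32.7  38. ] -75.05716660605951 -262.24248282213574
-265 11 [139.4 162.4] [-4.5 26.4]
-250 25 [135.5 162.7] [-28.2  37.5]
-235 23 [135.9 169.2] [-32.   38.2]
-220 19 [134.7 157.5] [34.  37.8]
-205 33 [130.5 162.8] [-24.8  38.7]
-190 39 [129.7 161.5] [-33.5  37.7]
-175 42 [132.  162.8] [-32.7  38.3]
-160 48 [131.2 161.4] [-32.6  38.3]
-145 60 [132.2 160.2] [-32.6  37.9]
-130 57 [137.  163.2] [-32.8  37.9]
-115 36 [140.8 149.2] [-32.5  35.3]
```

View pics/s6c.png

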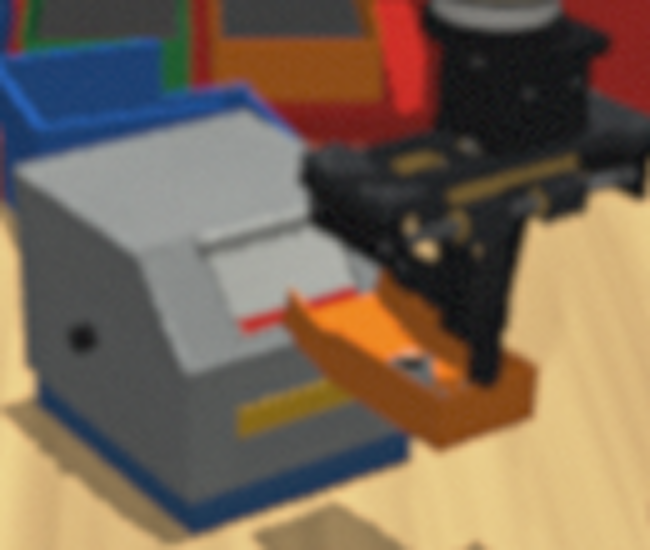

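Aligned: underside z ≈ 129, y offset about +2.5 mm. The lip faces the flap and the nuts are still inside. Advancing level into the flap.

Emit:
step_arm(
  slide=[
    [-3,-1,0],
    [-6,-1,0],
    [-7,0,0],
    [-7,0,0],
    [-7,0,0],
    [-7,0,0],
    [-6,0,0],
    [-5,0,0],
    [-5,0,0],
    [-5,0,0],
    [-4,0,0],
    [0,0,0],
    [0,0,0],
  ],
  twist=[0,0,0,0,0,0,0,0,0,0,0,0,0],
)

```text
time: 9.37
position: [0.5482, 0.1463, 0.2035]
tool_rot: [0.876, -0.483, 0.0, 0.0]
ft_force: [1.2, -3.4, -3.4]
grip_width: 0.0146
```

Run:
```python
from h import *
binf(); c=snap('side','s7'); view(c,'s7c',190,320,90,200)
```

```text
t 9.37 bin x,y,z [-179.6   -2.3  203.5] yaw scoop 122.28 F [-3.49  0.82 -3.38] My [0.9] w 0.0146 q6 2.642
```

View pics/s7c.png

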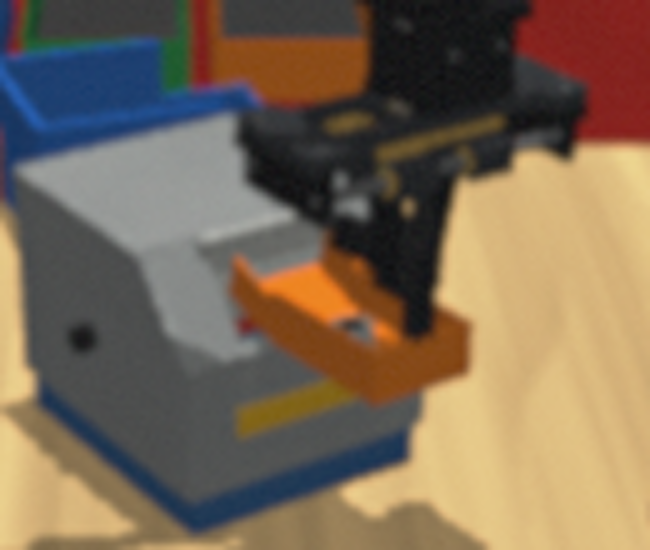

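The flap is pushed in with the lip inside, at about 3 N. Now loosen the grip so the nose settles on the opening's lower edge.

Emit:
step_arm(
  slide=[
    [0,0,0],
    [0,0,0],
    [0,0,0],
    [0,0,0],
  ],
  twist=[0,0,0,0],
  force=15,
)

```text
time: 9.75
position: [0.5479, 0.1463, 0.2037]
tool_rot: [0.876, -0.483, -0.0, -0.0]
ft_force: [0.0, -2.3, -0.6]
grip_width: 0.0153
```

```bash
cat >> h.py <<'E'
def side(tag):
    binf(); c=snap('side',tag); view(c,tag+'c',190,320,80,200)
    X,Y,Z=prof(c); k=Y>25  # near side wall exterior (bin +y)? print lower/upper envelope
    pts=[]
    for a in range(-330,-60,10):
        j=abs(X-a)<5
        if j.sum()>5: pts.append((a,np.percentile(Z[j],4),np.percentile(Z[j],96)))
    pts=np.array(pts); print(np.round(pts[::2],0).astype(int).tolist())
    # lower line fit on outer wall between back and ramp
    if len(pts)>4:
        kk=np.polyfit(pts[:,0],pts[:,2],1); print('top edge slope deg',np.degrees(np.arctan(kk[0])))
E
python3 - <<'E'
from h import *
side('s8')
E
```

```text
t 9.75 bin x,y,z [-179.4   -2.1  203.7] yaw scoop 122.26 F [-1.96  1.19 -0.62] My [0.368] w 0.0153 q6 2.642
[[-200, 134, 163], [-180, 132, 156], [-160, 129, 183], [-140, 130, 160], [-120, 128, 159], [-100, 130, 158], [-80, 130, 154]]
top edge slope deg -9.041275716810523
```

View pics/s8c.png

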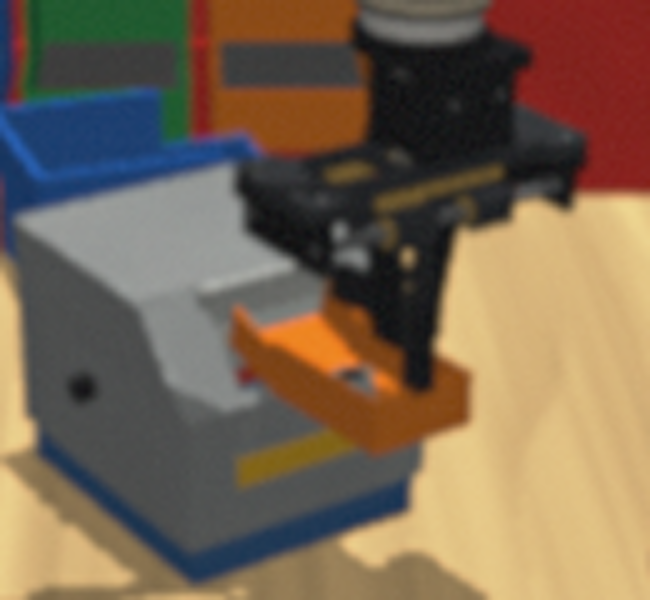

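The edge now carries the nose: measured Fz is only -0.6 N. Raise and advance along the pivot arc to about 20°.

Emit:
step_arm(
  slide=[
    [-4,0,-2],
    [-5,0,-3],
    [-6,0,-3.5],
    [-6,0,-4.5],
    [-6,0,-4.5],
    [-4,0,-3],
    [0,0,0],
    [0,0,0],
  ],
  twist=[0,0,0,0,0,0,0,0],
)

```text
time: 10.47
position: [0.5324, 0.1733, 0.2257]
tool_rot: [0.876, -0.483, 0.002, -0.001]
ft_force: [3.3, -3.2, 3.3]
grip_width: 0.0153
```

Run:
```python
from h import *
side('s9')
```

```text
t 10.47 bin x,y,z [-148.3   -3.4  225.7] yaw scoop 122.29 F [-4.5  -1.09  3.28] My [0.727] w 0.0153 q6 2.693
[[-190, 160, 176], [-170, 158, 187], [-150, 150, 179], [-130, 144, 387], [-110, 136, 160], [-90, 131, 154], [-70, 131, 149]]
top edge slope deg -23.865859970462147
```

View pics/s9c.png

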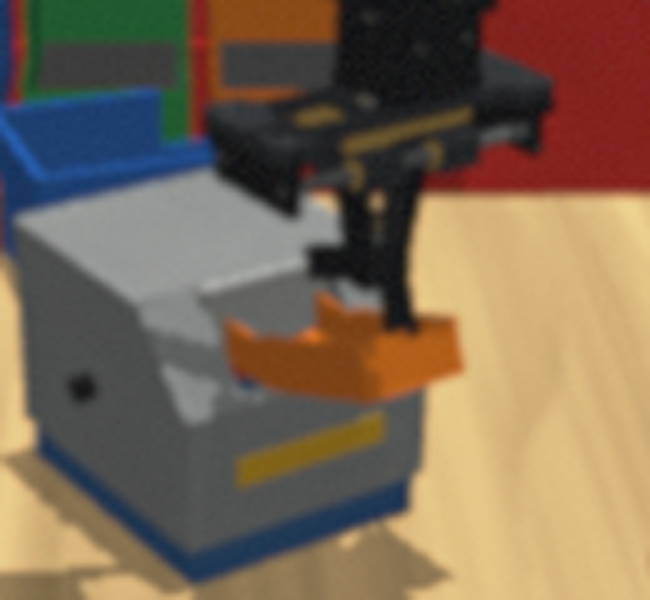

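The scoop is pitched about 20° on the edge and working as intended. Continue to about 40°.

Emit:
step_arm(
  slide=[
    [-4,0,-2],
    [-5,0,-2.5],
    [-6,0,-2.5],
    [-6,0,-2],
    [-6,0,-2],
    [-6,0,-2],
    [-5,0,-1],
    [0,0,0],
    [0,0,0],
  ],
  twist=[0,0,0,0,0,0,0,0,0],
  force=12,
)

```text
time: 11.27
position: [0.5127, 0.2059, 0.2409]
tool_rot: [0.876, -0.482, 0.002, -0.002]
ft_force: [1.6, -2.6, 10.8]
grip_width: 0.0154
```

Run:
```python
from h import *
side('s10')
```

```text
t 11.27 bin x,y,z [-110.3   -4.1  240.9] yaw scoop 122.31 F [-3.05 -0.02 10.84] My [0.57] w 0.0154 q6 2.757
[[-170, 185, 201], [-150, 172, 213], [-130, 154, 191], [-110, 144, 220], [-90, 133, 373], [-70, 125, 144]]
top edge slope deg 17.874791235555428
```

View pics/s10c.png

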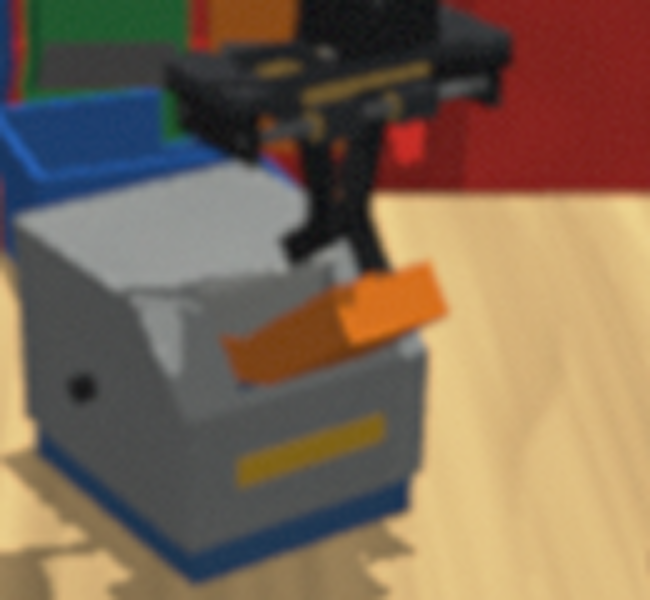

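About 40° now, with ~13 N on the edge, so the grip friction is resisting. Ease the grip, ease joint 6 back by 2°, and continue up and forward past 50°.

Emit:
step_arm(
  slide=[
    [0,0,-3],
    [-4,0,-1],
    [-5,0,-1],
    [-5,0,-1],
    [-5,0,-1],
    [-5,0,-1],
    [-4,0,0],
    [0,0,0],
    [0,0,0],
  ],
  twist=[0,-1,-1,0,0,0,0,0,0],
  force=7,
)

```text
time: 12.07
position: [0.495, 0.2287, 0.2456]
tool_rot: [0.884, -0.467, -0.001, -0.0]
ft_force: [1.4, 1.2, 1.9]
grip_width: 0.0153
```

Run:
```python
from h import *
side('s11')
```

```text
t 12.07 bin x,y,z [-81.5  -1.3 245.6] yaw scoop 124.29 F [ 0.28 -1.79  1.92] My [-0.08] w 0.0153 q6 2.77
[[-160, 209, 215], [-140, 187, 227], [-120, 159, 203], [-100, 139, 182], [-80, 127, 163]]
top edge slope deg 9.306214388932304
```

View pics/s11c.png

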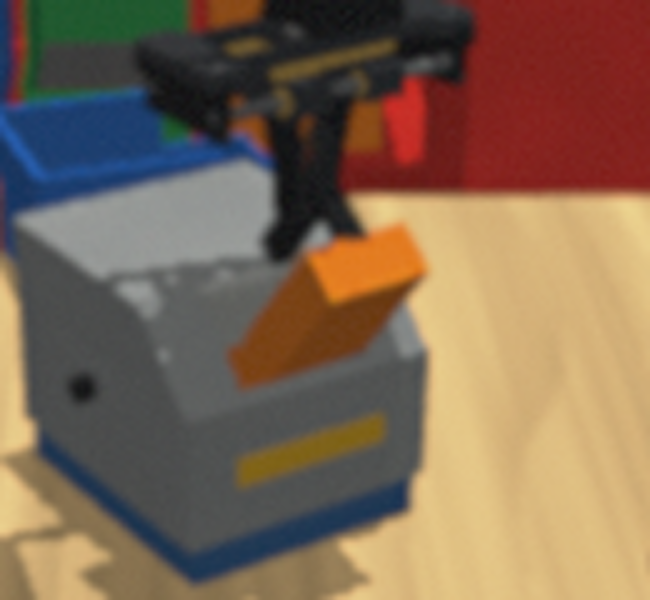

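Emit:
step_arm(
  slide=[
    [-3,0,-1],
    [-4,0,-1],
    [-4,0,0],
    [0,0,0],
    [0,0,0],
  ],
  twist=[-0.5,-0.5,0,0,0],
)

```text
time: 12.53
position: [0.4889, 0.2371, 0.2479]
tool_rot: [0.888, -0.459, -0.0, 0.0]
ft_force: [1.5, -0.7, -1.2]
grip_width: 0.0156
```

Run:
```python
from h import *
side('s12')
c=snap('top','t12'); view(c,'t12c',75,210,140,260)
c=snap('wrist','w12')
```

```text
t 12.53 bin x,y,z [-71.2  -0.6 247.9] yaw scoop 125.3 F [-1.41 -0.93 -1.16] My [0.231] w 0.0156 q6 2.771
[[-150, 214, 225], [-130, 185, 235], [-110, 153, 209], [-90, 135, 176], [-70, 125, 140]]
top edge slope deg -32.39712046999135
```

View pics/s12c.png

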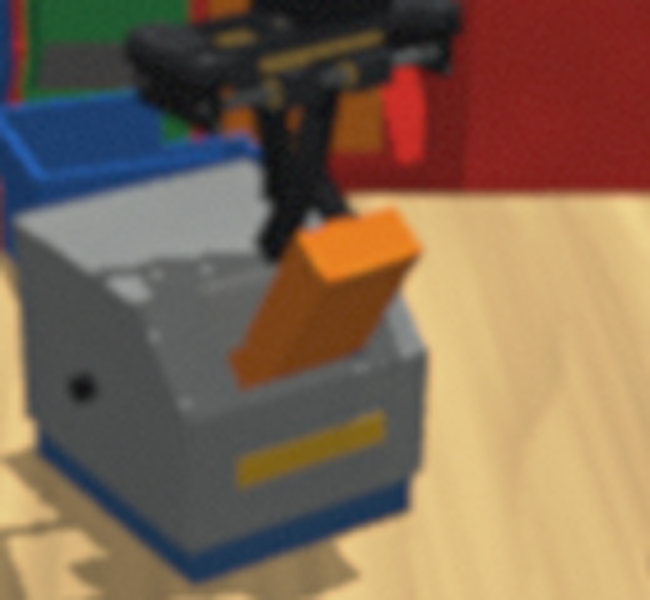

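View pics/t12c.png

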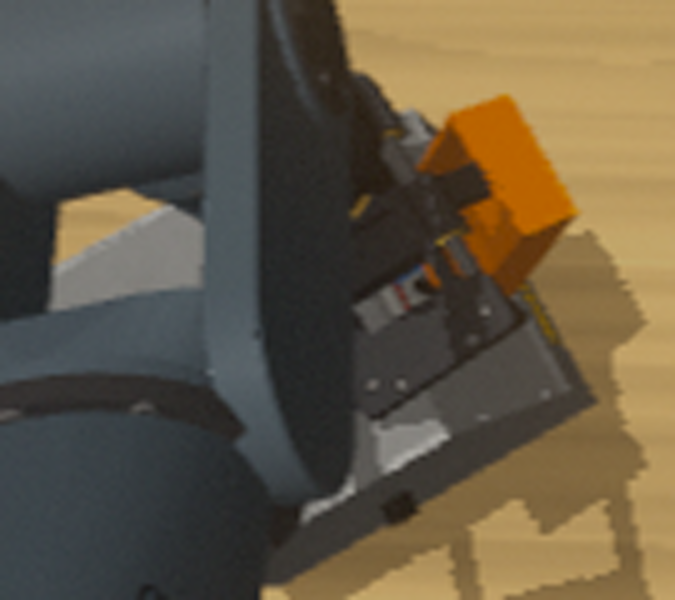

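View pics/w12.png

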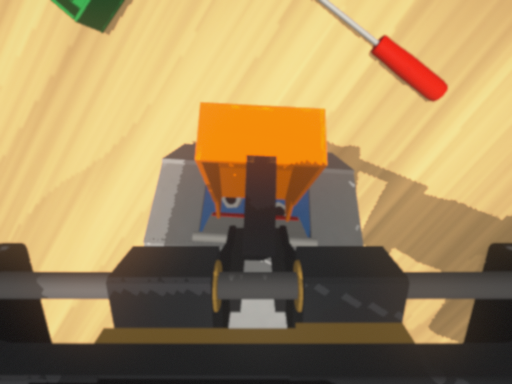

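The wrist view looks down into the tilted scoop. Zoom in on the nuts near (232,202) and (282,210).

Run:
```python
from h import *
np.set_printoptions(precision=3,suppress=True)
c=load('w12'); view(c,'w12c',190,335,140,250)
P=cloud(c)
for u,v in [(232,202),(226,203),(238,204),(232,208),(282,209),(280,205),(210,212),(302,212),(220,190),(296,190)]:
    p=P[v,u]; print((u,v),1000*(p[:2]-O)@U,1000*(p[:2]-O)@Vv,1000*p[2])
```

```text
(232, 202) -19.71410891916015 -32.45267433038054 22.051020501342165
(226, 203) -17.26660315685242 -40.44966722149898 20.339955692727397
(238, 204) -18.142102387124627 -24.386256152278467 24.220146665737907
(232, 208) -5.0206450425586775 -33.36586885160825 5.950117766190754
(282, 209) -13.593590744388255 33.78272202203898 22.681346341324627
(280, 205) -17.984991533873735 31.013629917385167 19.735768010159525
(210, 212) 2.425968538994177 -63.60889519492897 6.159039686675083
(302, 212) -3.9402183023680197 63.68657405540211 5.307852879203157
(220, 190) -68.77183178910994 -36.679791214002684 124.8798165324273
(296, 190) -85.41369908801197 28.20184230260056 166.44408462653482
```

View pics/w12c.png

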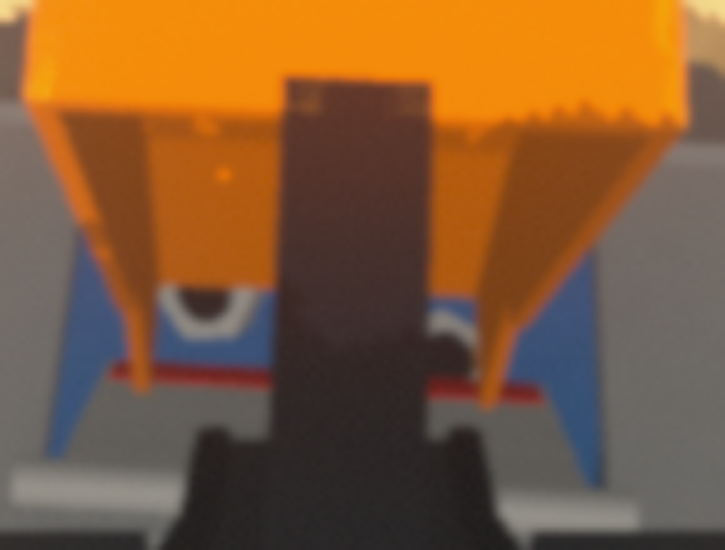

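Two nuts already lie on the bin floor (z ≈ 20 mm); the third may be hidden behind the handle. A little more pitch with a shake, then another look with the wrist shifted.

Emit:
step_arm(
  slide=[
    [-4,0,-1],
    [0,3,-3],
    [0,-6,3],
    [0,6,-3],
    [0,-3,3],
    [0,0,0],
  ],
  twist=[0,0,0,0,0,0],
)

```text
time: 13.18
position: [0.4875, 0.2408, 0.2502]
tool_rot: [0.888, -0.46, 0.001, -0.001]
ft_force: [-1.0, 0.2, 6.3]
grip_width: 0.015
```

Run:
```python
from h import *
side('s13'); c=snap('wrist','w13'); view(c,'w13c',190,335,140,250)
```

```text
t 13.18 bin x,y,z [-67.3  -1.4 250.2] yaw scoop 125.28 F [0.69 0.76 6.32] My [-0.185] w 0.015 q6 2.778
[[-150, 225, 233], [-130, 191, 242], [-110, 151, 226], [-90, 135, 176], [-70, 126, 192]]
top edge slope deg -37.5955135001722
```

View pics/w13c.png

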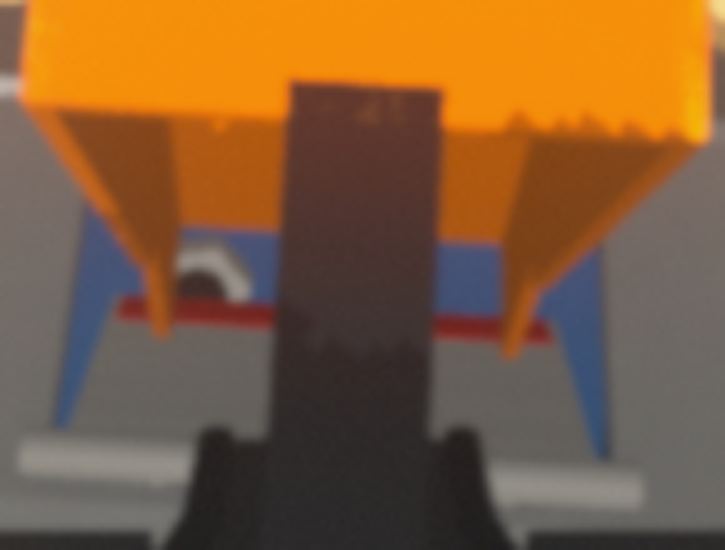

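View pics/s13c.png

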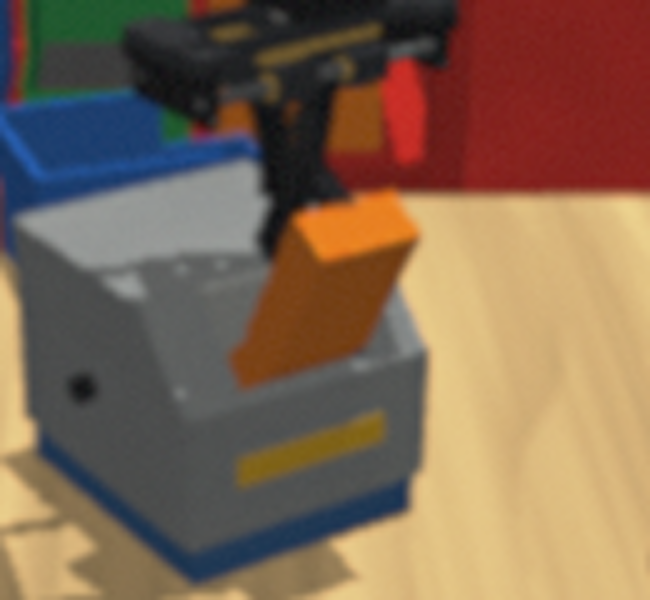

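Pitch is about 60° and the visible interior is empty. Reverse along the arc so the edge levels the scoop again, straightening the yaw.

Emit:
step_arm(
  slide=[
    [4,0,0],
    [6,0,1],
    [6,0,1.5],
    [7,0,2],
    [7,0,2.5],
    [7,0,3],
    [6,0,3],
    [6,0,3],
    [6,0,3],
    [6,0,3],
    [6,0,3],
    [6,0,3],
    [5,0,3],
    [0,0,0],
  ],
  twist=[0,0,0,0,0.5,0.5,0.5,0.5,0.5,0.5,0,0,0,0],
)

```text
time: 14.45
position: [0.5306, 0.174, 0.2177]
tool_rot: [0.876, -0.483, 0.0, 0.001]
ft_force: [-0.1, -5.1, 5.0]
grip_width: 0.0143
```

Run:
```python
from h import *
side('s14')
```

```text
t 14.45 bin x,y,z [-146.8   -2.3  217.7] yaw scoop 122.26 F [-4.21  2.79  4.99] My [0.561] w 0.0143 q6 2.698
[[-200, 161, 185], [-180, 154, 187], [-160, 150, 179], [-140, 143, 172], [-120, 137, 370], [-100, 132, 151], [-80, 128, 146]]
top edge slope deg -13.302102894893615
```

View pics/s14c.png

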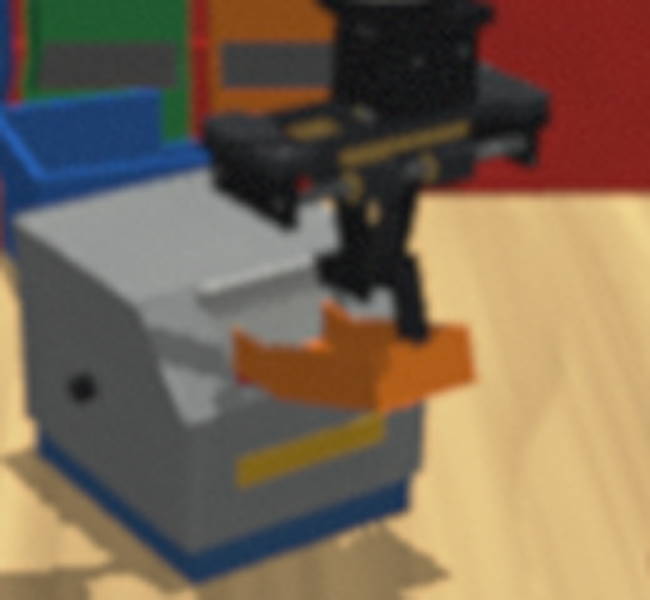

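Pitch is back to about 17°; the flap pushed the scoop back ~10 mm through the light grip, which is harmless. Level it a little more, then clamp firmly.

Emit:
step_arm(
  slide=[
    [3,0,3],
    [4,0,3],
    [4,0,3],
    [3,0,3],
    [0,0,0],
    [0,0,0],
  ],
  twist=[0,0,0,0,0,0],
)

```text
time: 15.0
position: [0.5383, 0.1633, 0.2057]
tool_rot: [0.876, -0.483, 0.0, 0.0]
ft_force: [-0.4, -4.3, 3.3]
grip_width: 0.0142
```

Emit:
step_arm(
  slide=[
    [0,0,0],
    [0,0,0],
    [0,0,0],
  ],
  twist=[0,0,0],
  force=50,
)

```text
time: 15.25
position: [0.5387, 0.1641, 0.206]
tool_rot: [0.876, -0.483, 0.001, -0.001]
ft_force: [1.7, -3.2, 1.2]
grip_width: 0.0133
```

Run:
```python
from h import *
side('s15')
```

```text
t 15.25 bin x,y,z [-159.5   -3.8  206. ] yaw scoop 122.26 F [-3.63  0.24  1.18] My [0.593] w 0.0133 q6 2.675
[[-210, 143, 164], [-190, 139, 169], [-170, 133, 164], [-150, 135, 188], [-130, 129, 158], [-110, 125, 154], [-90, 125, 148], [-70, 126, 149]]
top edge slope deg -9.829554128103108
```

View pics/s15c.png

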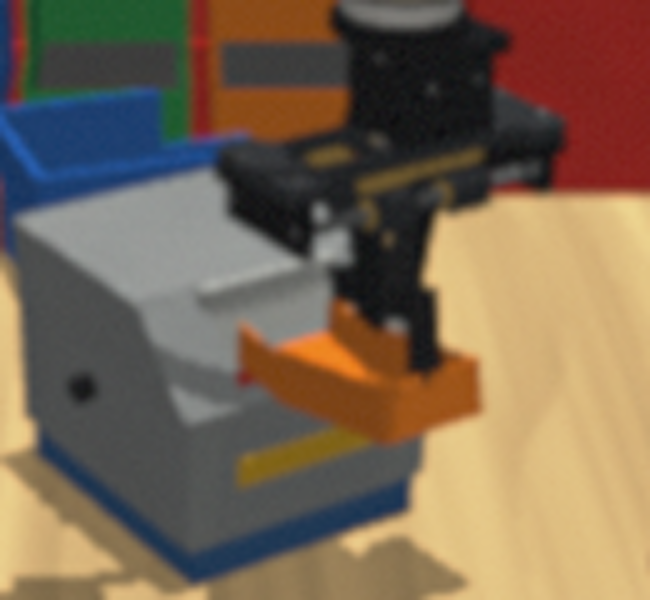

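About 8° now, and the scoop looks empty. Withdraw: up slightly, then straight back.

Emit:
step_arm(
  slide=[
    [3,0,-2],
    [6,0,-2],
    [9,0,-1],
    [12,0,-1],
    [14,0,0],
    [14,0,0],
    [14,0,0],
    [12,0,0],
    [8,0,0],
    [4,0,0],
    [0,0,0],
    [0,0,0],
  ],
  twist=[0,0,0,0,0,0,0,0,0,0,0,0],
  force=60,
)

```text
time: 16.3
position: [0.5891, 0.0826, 0.2118]
tool_rot: [0.876, -0.483, -0.0, 0.0]
ft_force: [-0.4, -0.8, -1.9]
grip_width: 0.0136
```

Run:
```python
from h import *
side('s16'); c=snap('side','s16b'); view(c,'s16d',190,320,80,200); snap('wrist','w16')
```

```text
t 16.3 bin x,y,z [-255.2   -3.   211.8] yaw scoop 122.25 F [-0.47  0.73 -1.86] My [-0.043] w 0.0136 q6 2.53
[[-300, 149, 179], [-280, 148, 176], [-260, 145, 173], [-240, 137, 167], [-220, 132, 165], [-200, 130, 160], [-180, 131, 154], [-160, 134, 153]]
top edge slope deg -10.860991581188367
```

View pics/s16d.png

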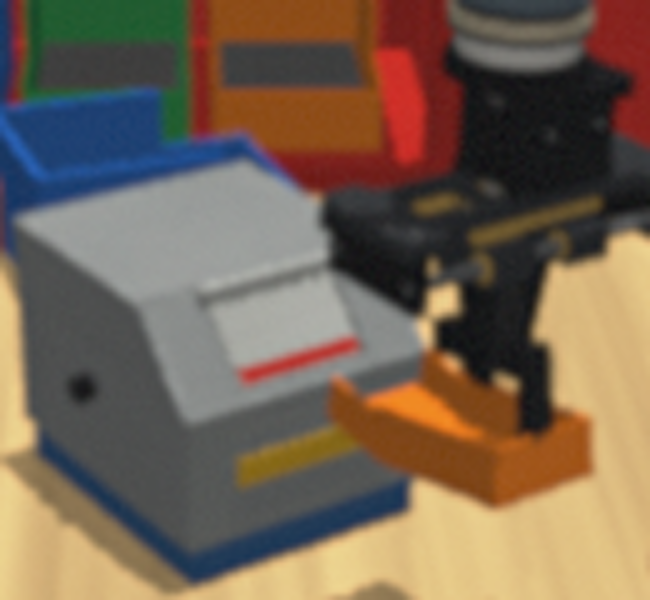

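View pics/w16.png

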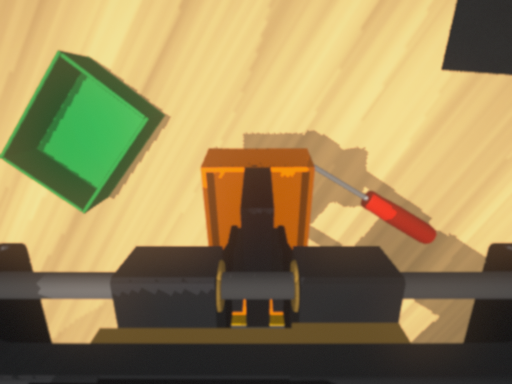

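The flap is shut and flush, and the scoop looks empty in both views. Confirm by weight: average the force while turning back.

Emit:
step_arm(
  slide=[
    [0,0,0],
    [0,0,0],
  ],
  twist=[0,0],
)

```text
time: 16.62
position: [0.5891, 0.0831, 0.2121]
tool_rot: [0.876, -0.482, -0.0, -0.0]
ft_force: [-1.0, -1.0, -1.1]
grip_width: 0.0135
```

Run:
```python
from h import *
f=[]
for i in range(6):
    c=robot.camera('top'); f.append(robot.get_obs()['ft_force'][2])
print(np.round(f,2),np.mean(f)); cv2.imwrite('pics/t17.png',c['color']); view(c,'t17c',85,230,140,260)
```

```text
[-0.9  -0.69 -2.   -0.55 -0.73 -1.48] -1.060589827851582
```

View pics/t17c.png

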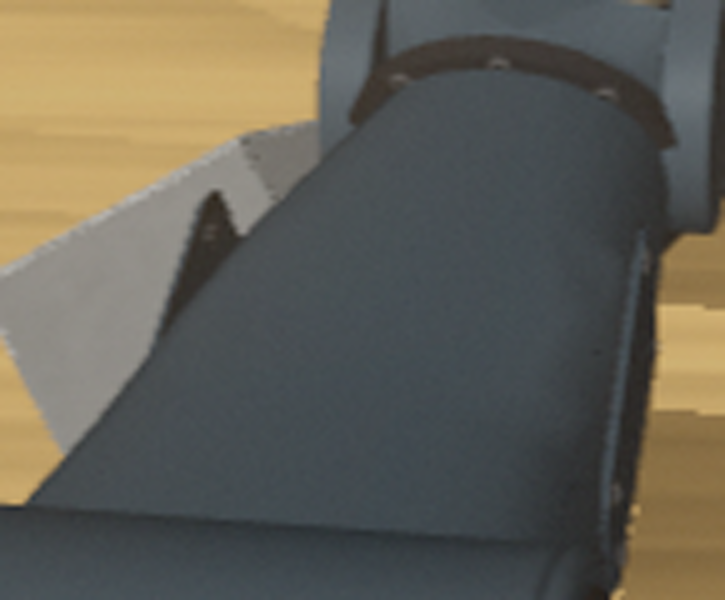

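The average is about -1.1 N (noisy), consistent with an empty scoop (1.57 N) rather than one with a nut left. Turn back and carry to the mat.

Emit:
step_arm(
  slide=[
    [0,0,0],
    [0,0,0],
    [0,0,0],
    [0,0,0],
    [0,0,0],
    [0,0,0],
    [0,0,0],
    [0,0,0],
    [0,0,0],
    [0,0,0],
    [0,0,0],
    [0,0,0],
    [0,0,0],
    [0,0,0],
    [0,0,0],
    [0,0,0],
  ],
  twist=[-3,-5,-6,-6,-6,-6,-6,-6,-6,-6,-6,-6,-6,-6,-5,-3],
)

```text
time: 18.25
position: [0.5894, 0.0826, 0.2121]
tool_rot: [0.965, 0.263, 0.0, -0.0]
ft_force: [0.8, 0.4, -1.5]
grip_width: 0.0138
```

Emit:
step_arm(
  slide=[
    [-4,4,0],
    [-8,7,0],
    [-12,11,0],
    [-15,14,0],
    [-16,15,0],
    [-16,15,0],
    [-16,15,0],
    [-16,15,0],
    [-16,15,0],
    [-16,15,0],
    [-16,15,0],
    [-16,15,0],
    [-16,15,0],
    [-16,15,0],
    [-14,14,0],
    [-11,10,0],
    [-8,7,0],
    [-5,4,0],
    [-2,2,0],
    [0,0,0],
  ],
  twist=[0,0,0,0,0,0,0,0,0,0,0,0,0,0,0,0,0,0,0,0],
)

```text
time: 19.92
position: [0.4951, -0.2308, 0.212]
tool_rot: [0.965, 0.261, 0.0, -0.0]
ft_force: [0.6, 0.2, -1.4]
grip_width: 0.0133
```

Emit:
step_arm(
  slide=[
    [0,0,5],
    [0,0,12],
    [0,0,15],
    [0,0,18],
    [0,0,18],
    [0,0,15],
    [0,0,10],
    [0,0,5],
    [0,0,0],
    [0,0,0],
  ],
  twist=[0,0,0,0,0,0,0,0,0,0],
)

```text
time: 20.75
position: [0.4957, -0.2303, 0.1142]
tool_rot: [0.965, 0.261, 0.0, 0.0]
ft_force: [0.2, 0.5, -1.3]
grip_width: 0.0133
```

Run:
```python
from h import *
np.set_printoptions(precision=4,suppress=True)
to([.4959,-.2322,.08]); c=snap('side','s18'); view(c,'s18c',170,310,220,340)
o=robot.get_obs(); T=R.from_quat(o['tool_rot']).as_matrix(); d=-T[:2,0]
s,l,z,m=pitch(c,o['position'][:2],d,.006)
print(np.percentile(s,[.5,99.5]),np.percentile(l,[2,98]))
for a in np.arange(-.04,.15,.01):
    k=(abs(s-a)<.005)
    if k.sum()>3: print(round(a,3),k.sum(),np.percentile(z[k],[3,97]))
```

```text
20.75 [ 0.4957 -0.2303  0.1142] yawx 30.3 delta [-0.8  1.7 34.2] F [ 0.2  0.5 -1.3] w 0.0133
[-0.0434  0.102 ] [-0.034   0.0358]
-0.04 115 [0.0462 0.0792]
-0.03 95 [0.0436 0.0777]
-0.02 100 [0.0419 0.0763]
-0.01 112 [0.0403 0.0752]
0.0 118 [0.039  0.0726]
0.01 122 [0.0371 0.0821]
0.02 126 [0.0352 0.0681]
0.03 145 [0.0335 0.0668]
0.04 150 [0.0315 0.067 ]
0.05 154 [0.0297 0.0647]
0.06 140 [0.0309 0.0627]
0.07 133 [0.0326 0.0603]
0.08 131 [0.0338 0.0606]
0.09 152 [0.0359 0.0628]
0.1 116 [0.0366 0.0633]
```

View pics/s18c.png

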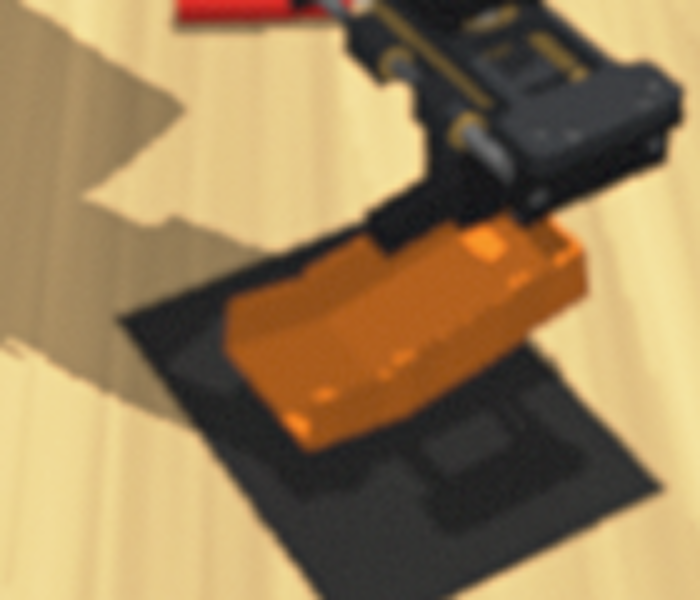

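The interior is fully visible and empty. It's pitched 10° and gripped at x ≈ -29. Move ahead over the mat and lower to contact, then ease the grip and draw back while lowering so it levels.

Emit:
step_arm(
  slide=[
    [-6,0,5],
    [-8,1,6],
    [-6,0,6],
    [-3,0,5],
    [0,0,3],
    [0,0,0],
    [0,0,0],
  ],
  twist=[0,0,0,0,0,0,0],
)

```text
time: 21.38
position: [0.4759, -0.243, 0.0888]
tool_rot: [0.965, 0.261, -0.0, -0.0]
ft_force: [-1.1, -0.4, -1.5]
grip_width: 0.0134
```

Emit:
step_arm(
  slide=[
    [0,0,0],
    [0,0,1],
    [2,0,2],
    [2,0,2],
    [3,0,2],
    [3,0,2],
    [3,0,2],
    [0,0,0],
    [0,0,0],
    [0,0,0],
  ],
  twist=[0,0,0,0,0,0,0,0,0,0],
  force=9,
)

```text
time: 22.22
position: [0.4868, -0.2361, 0.0777]
tool_rot: [0.965, 0.261, -0.0, -0.001]
ft_force: [0.2, -0.6, -1.0]
grip_width: 0.0139
```

```bash
cat > chk.py <<'E'
from h import *
import sys
np.set_printoptions(precision=4,suppress=True)
tag=sys.argv[1]
to([.4880,-.2366,.077]); c=snap('side',tag); view(c,tag+'c',170,310,220,340)
o=robot.get_obs(); d=np.array([-.8636,-.5041]); M=np.array([.4587,-.2538])
s,l,z,m=pitch(c,M,d,.004)
print('extent along',np.percentile(s,[.5,99.5]),'across',np.percentile(l,[2,98]))
for a in np.arange(-.08,.1,.015):
    k=(abs(s-a)<.005)
    if k.sum()>3: print(round(a,3),k.sum(),np.percentile(z[k],[3,97]))
E
python3 chk.py s19
```

```text
22.2167 [ 0.4868 -0.2361  0.0777] yawx 30.27 delta [0.7 1.1 0.7] F [ 0.2 -0.6 -1. ] w 0.0139
extent along [-0.067  0.079] across [-0.0353  0.0346]
-0.065 121 [0.0046 0.0357]
-0.05 85 [0.0042 0.0356]
-0.035 103 [0.0042 0.0382]
-0.02 110 [0.0044 0.0601]
-0.005 128 [0.0047 0.038 ]
0.01 142 [0.0046 0.0381]
0.025 144 [0.0047 0.0369]
0.04 126 [0.0064 0.0334]
0.055 129 [0.0115 0.0388]
0.07 156 [0.0157 0.0438]
```

View pics/s19c.png

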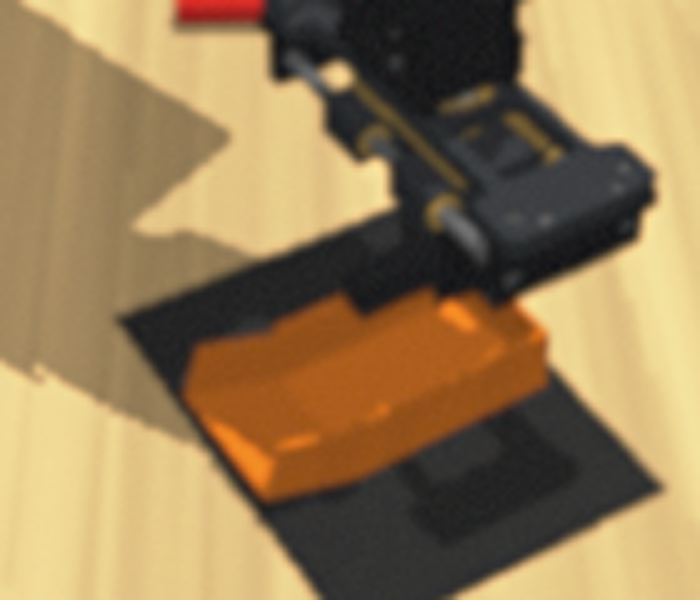

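Flat on the mat, centred within a few mm. Release and retreat.

Emit:
step_arm(
  slide=[
    [0,0,0],
    [0,0,0],
    [0,0,0],
    [0,0,0],
    [0,0,0],
    [0,0,-3],
    [0,0,-8],
    [0,0,-15],
    [0,0,-20],
    [0,0,-20],
    [0,0,-20],
    [0,0,-20],
    [0,0,-20],
    [0,0,-20],
    [0,0,-10],
    [0,0,0],
    [0,0,0],
  ],
  twist=[0,0,0,0,0,0,0,0,0,0,0,0,0,0,0,0,0],
  jaw=50,
)

```text
time: 23.68
position: [0.4872, -0.2363, 0.2344]
tool_rot: [0.965, 0.261, 0.0, 0.0]
ft_force: [-0.5, -0.2, 0.4]
grip_width: 0.05
```

```bash
python3 chk.py s20
python3 - <<'E'
from h import *
c=snap('top','t20')
a=load('side0')['color'].astype(int); b=load('s20')['color'].astype(int)
c0=load('top0')
for nm,(hl,hh,sl) in {'green':(45,80,100),'redlid/driver':(0,4,170)}.items():
  for A,B,n in[(c0,c,'top'),(load('side0'),load('s20'),'side')]:
    for X in(A,B):
      hsv=cv2.cvtColor(X['color'],cv2.COLOR_BGR2HSV); m=((hsv[...,0]>=hl)&(hsv[...,0]<=hh)&(hsv[...,1]>sl)&(hsv[...,2]>60)).astype(np.uint8)
      if n=='top': m[:, :170]=0;m[:,360:]=0;m[260:]=0
      else: m[:130]=0;m[:,:200]=0
      k,_,s,ce=cv2.connectedComponentsWithStats(m); print(nm,n,[(int(s[i,4]),np.round(ce[i],1).tolist()) for i in range(1,k) if s[i,4]>40])
E
```

```text
23.6833 [ 0.4872 -0.2363  0.2344] yawx 30.27 delta [  0.5   0.5 157.4] F [-0.5 -0.2  0.4] w 0.05
extent along [-0.0672  0.0791] across [-0.0355  0.0345]
-0.065 146 [0.0047 0.0351]
-0.05 88 [0.0045 0.0361]
-0.035 98 [0.0043 0.0385]
-0.02 105 [0.0047 0.0378]
-0.005 124 [0.0047 0.0377]
0.01 142 [0.0052 0.0383]
0.025 140 [0.0046 0.0374]
0.04 123 [0.0056 0.0346]
0.055 127 [0.0111 0.0394]
0.07 145 [0.0162 0.0428]
green top [(1054, [207.5, 107.9])]
green top [(1051, [207.5, 108.0])]
green side [(1217, [340.5, 194.1])]
green side [(1217, [340.5, 194.1])]
redlid/driver top []
redlid/driver top []
redlid/driver side [(244, [222.3, 219.5]), (251, [351.3, 224.1])]
redlid/driver side [(237, [222.2, 219.6]), (249, [351.2, 224.1])]
```

View pics/s20.png

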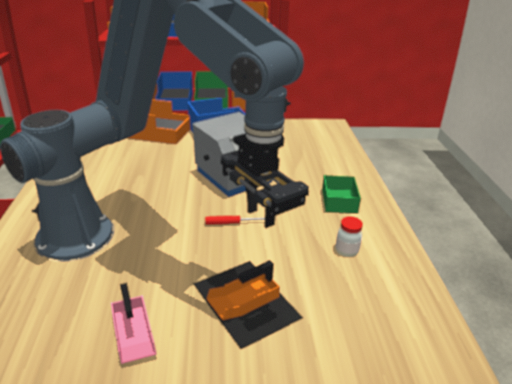

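View pics/t20.png

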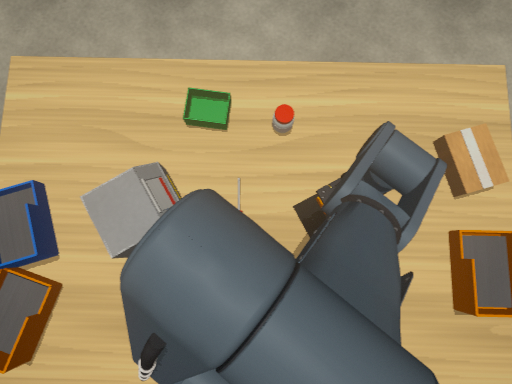

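The scoop sits upright on the mat at (243,295) and is empty. The flap is shut with its stripe flush at (165,190) in top. The tray, jar and screwdriver haven't moved, and no nut lies on the bench in either view. Handing in.

```bash
python3 -c "
from rig import robot
print(robot.hand_in())"
```

```text
the job is handed in; nothing more can be done
None
```

I opened the flap with the scoop's lip, tipped the nuts into the bin, withdrew the scoop and set it back on the mat. I handed the job in at about 24 s; no verdict came back.

- **How:** by sight the hood stood at h ≈ 19 mm. I pushed the flap in with the scoop level. With the grip eased, I tipped the scoop to about 60° over the opening's lower edge. I then levelled it on that same edge and withdrew it.
- **Nuts:** two were seen on the bin floor. The third was never seen there, because the handle hid part of the view. The scoop's interior is clearly empty and no nut shows on the bench in the side or top view. The weight reading was noisy: single readings ran from 0.6 to 2.0 N and averaged 1.1 N, against 1.57 N for an empty scoop.
- **Flap and scoop:** the flap sprang shut flush. The scoop lies flat on the mat, with its middle within about 5 mm of the mat's centre.
- **Bystanders:** the tray, jar lid and screwdriver handle are within 0.1 pixel of where they started in the side view, and the tray also in the top view. My colour check of the jar and screwdriver in the top view found nothing, so that view was judged by eye only.
- **Slip:** the scoop slid about 20 mm in the light grip while backing out. I allowed for this when placing it.

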